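# Lay out the jam-filling station around the kitchen scale

## Robot

A 6-joint arm with a two-finger parallel gripper is mounted at the origin on the work surface. World frame = base frame: x ahead of the robot, y to its left, z up, the work surface at z = 0. Lengths are in m, angles in rad, forces in N, time in s.
With the tool pointing down it reaches from about 0.35 to 0.975 m from the base axis. Payload 4.9 kg.
Tool frame: the origin (TCP) lies on the centre line of the jaws, within the pads' length; the fingertips stand 11 mm ahead of it and the grasp point (between the pads) lies 8 mm behind it; z points along the fingers, y is the direction in which the jaws open and shut (so a half turn about z gives the same grasp; the last joint's range is limited). The gripper opens to 85 mm and grips with 20 to 120 N. Pads are 22 mm wide; open, the fingers measure 114 mm over their backs; the gripper's body (76 mm by 85 mm) begins 54 mm behind the grasp point. The pads swing forward as they close: fully open they stand 13 mm farther back than shut.
Start: joints at [-1.311, 0.053, 1.613, -0, 1.476, -0.119], TCP at [0.231, -0.581, 0.242] pointing down, gripper open.
Joint ranges: [-3.01, 3.01], [-1.01, 2.22], [0.06, 2.58], [-1.02, 4.17], [0.09, 2.62], [-3.14, 3.14]. Speed limits (rad/s): [2.57, 2.57, 3.14, 3.14, 3.14, 3.14].

## Interface

Orientations are given as a rotation vector (axis times angle).
In Python, from station import ctrl gives the robot as it stands.
- The arm moves only by the tool send_rows, never from a script. Its argument "series" is a list of rows, each an object of numbers: "tx", "ty", "tz": the shift along the tool's x, y, z in cm; "wx", "wy", "wz": the turn, a rotation vector about the tool's x, y, z in rad; "jaw": the closure, from 0 (fully open) to 1 (shut). In form: [{"tx": .., "ty": .., "tz": .., "wx": .., "wy": .., "wz": .., "jaw": ..}, ...]. A call has 1 to 5 rows; each row shifts and turns the pose as measured when the row begins, along the tool's axes as they then stand; what a row does not reach is not made up. A row lasts 1/8 s, in which the tool goes at most 62.5 mm and 10.7 degrees, less where a joint would pass 70% of its speed; a pose out of reach is approached as far as the arm can. A call is refused whole if a number of a shift passes 6.25 or a number of a turn 0.188, either way. A call with a gripper value outside its range is refused whole. The fingers move at their own pace and stop on an object; "squeeze" is the grip in N (left out, the last holds). Time passes only in rows, so rows that do not move let the fingers close. It gives the time, the measured TCP pose, the force and the opening at its end, in the units of the state.
- ctrl.get_obs(): the state, without advancing time (a new reading comes with each control period).
- ctrl.get_image(name): name is "side" or "top" or "wrist"; returns the picture (400x640x3 uint8, red, green, blue); there is no depth.
- ctrl.camera_info(name): a dict with "mtx" (3x3 intrinsics, pixels), "R" (3x3) and "t" (3): a world point X has camera coordinates R X + t. Camera axes: x right, y down, z forward; pixel columns grow to the right and rows downward; lengths in m; the calibration is good to about 2 mm. A picture is of the moment at which its call begins: read the wrist's pose just before it. camera_info takes no time and is no camera call; for the wrist camera it gives the pose at the moment of the call.
- ctrl.finish_job(): hands the job in, once; it reports no verdict.
The state is a dict: "t": time; "q": joint angles; "dq": joint speeds; "effort": joint torques, N m; "tool_pos": TCP position; "tool_rot": TCP orientation; "contact_force": force on the tool from outside, world axes, zero at the start; "wrist_torque": the same for the moment, N m; "opening": finger opening in m.
Only numpy, scipy, OpenCV 4.12 (cv2) and the standard library are available. Lean on these libraries where they do the work, as an engineer would, in place of code of your own. Each camera call takes 0.05 s, during which the arm holds its last target.

## Task

Get the filling station ready: stand the empty white jar gently upright in the middle of the scale's round plate and set the funnel, spout down, fully into the jar's mouth. Turn the timer so its flat side matches the flat of the recess in the wooden dock and seat it fully home, and lay the screw band flat on the bench halfway between the scale and the dock. Leave the two small filled jars where they stand.

Things in the scene. Friction and masses are not known exactly. Their poses are not given: they have to be found in the camera images.
- jar: loose empty jar of opaque white glass, open at the top: 62 mm outside diameter up to 64 mm height, then a neck of 58 mm diameter; 80 mm tall, mouth 50 mm inside diameter, about 0.25 kg. Stands upright. Origin: centre of its underside, z up
- funnel: loose steel wide-mouth jar funnel, about 0.09 kg, 58 mm tall, standing on its open spout. Spout 36 mm outside diameter for the lowest 22 mm, then a cone widening to 66 mm at 40 mm height, then a straight 66 mm collar up to its top at 58 mm. Seated in the jar its cone rests on the edge of the jar's mouth, its origin then about 49 mm above the jar's underside. Origin: centre of its lower end, z up
- band: loose brass-coloured screw band (a plain open ring) lying flat: 66 mm outside diameter, 56 mm inside, 16 mm high, about 0.03 kg. Origin: centre of its underside, z up
- timer: loose grey puck-shaped kitchen timer, D-shaped from above: round, 58 mm diameter, with one flat side 20 mm from the centre; 42 mm tall (45 mm with the dial's pointer), about 0.12 kg; white dial on top. Origin: centre of the round on its underside, z up, x axis points to the flat side; the opposed round sides along its y axis are 58 mm apart and good to grip
- scale: flat white kitchen scale, fixed: body 136 mm along x by 130 mm along y, 22 mm high, with a round steel plate of 110 mm diameter whose top is 30 mm above the bench (rigid, it does not sink). Origin: under the centre of the plate, on the bench; its x axis points away from the side with the small dark display. The dock stands square to its left or right, on its y axis, 320 mm away centre to centre
- dock: pale wooden block, fixed, 92 mm square and 22 mm high, with a D-shaped recess in its top, 14 mm deep, with a dark liner (floor 8 mm above the bench): 64 mm diameter round with a flat 23 mm from its centre. Origin: under the recess's centre, on the bench; x axis points to the flat of the recess. The timer is home when it stands on the recess floor with its x axis the same way
- relish_left: bystander: small filled green jar with a steel lid, 40 mm diameter, 56 mm tall, standing on the robot's left. Origin: centre of its underside
- relish_right: bystander: small filled amber jar with a steel lid, 40 mm diameter, 56 mm tall, standing on the robot's right. Origin: centre of its underside
Not all that is in view belongs to the job. What is shaped like the jar but orange or red is not meant.

How it is judged:
At the end, for the whole second after the job is handed in: Jar upright on the scale's plate within 15 mm of centre; funnel spout down on its cone in the jar, within 7 mm of its axis; timer on the recess floor, flat to flat; band flat on the bench within 14 mm of halfway between scale and dock; all at rest; small filled jars within 20 mm of their start (horizontal distance between jar and scale below 0.015 m and height (world z) of jar between 0.026 and 0.034 m and angle between each of jar, timer, band's own z axis and vertical below 0.06 rad and horizontal distance between funnel and jar below 0.007 m and z of funnel in the frame of jar between 0.04 and 0.056 m and angle between funnel's own z axis and vertical below 0.15 rad and horizontal distance between timer and dock below 0.008 m and height (world z) of timer between 0.005 and 0.0105 m and angle between the x axis of timer and the x axis of dock, either way round below 0.25 rad and x of band in the frame of scale between -0.015 and 0.015 m and horizontal distance between band and scale below 0.174 m and horizontal distance between band and dock below 0.174 m and height (world z) of band below 0.004 m and linear speed of each of jar, funnel, timer, band below 0.01 m/s); the robot touches nothing.
It fails at once if a small filled jar is moved by more than 20 mm (distance of any of relish_left, relish_right from where it was at the start of the episode above 0.02 m).
It fails at once if the jar is dropped or slammed onto the scale (over 45 N, or still faster than 0.5 m/s within 25 mm above the plate) (contact force between jar and scale above 45 N or (horizontal distance between jar and scale below 0.03 m and height (world z) of jar below 0.055 m and linear speed of jar above 0.5 m/s)).
It also fails if it takes over 115 s, if anything falls off the work surface, if the arm or the gripper's body presses on something with over 40 N, if the wrist force passes 120 N, or if a joint passes its speed limit or range.

## Working session

There is one attempt and no reset: what is moved stays moved. The work goes in short steps, Python scripts to look and compute and a tool call to move; the robot and the scene stay as the last step left them, time stands still between calls to the robot, and variables do not carry over. Pictures are saved under pics/ and viewed, and the job is handed in when it is done.

Besides the shell and the picture viewer there is one more tool, called after ">>>" as name([rows], argument=value, ...), one row to a line, values as JSON. send_rows: Moves the arm, as the interface text tells. Its arguments: {"type":"object","properties":{"series":{"type":"array"},"squeeze":{"type":"number"}},"required":["series"]}

```bash
ls; mkdir -p pics; cat > h.py <<'E'
import numpy as np, cv2
from station import ctrl
from scipy.spatial.transform import Rotation as R
def snap(n,f):
    ci=ctrl.camera_info(n); im=ctrl.get_image(n); cv2.imwrite('pics/'+f+'.png',im[:,:,::-1]); 
    np.savez('pics/'+f+'.npz',**{k:np.array(ci[k]) for k in('mtx','R','t')}); return im,ci
def ray(f,u,v,z):
    c=np.load('pics/'+f+'.npz'); d=c['R'].T@np.linalg.solve(c['mtx'],[u,v,1]); o=-c['R'].T@c['t']
    return o+d*(z-o[2])/d[2]
def proj(f,X):
    c=np.load('pics/'+f+'.npz'); p=c['mtx']@(c['R']@np.array(X)+c['t']); return p[:2]/p[2]
def st():
    o=ctrl.get_obs(); 
    M=R.from_rotvec(o['tool_rot']).as_matrix()
    print('t',round(o['t'],2),'pos',np.round(o['tool_pos'],4),'F',np.round(o['contact_force'],1),'open',round(o['opening'],4)); print(np.round(M,3)); return o
E
python3 - <<'E'
from h import *
st()
for n in('side','top','wrist'):
    im,ci=snap(n,n+'0'); print(n,np.round(ci['mtx'],1).tolist(),np.round(-np.array(ci['R']).T@ci['t'],3),np.round(ci['R'],2).tolist())
E
```

```text
pics
t 0.0 pos [ 0.231  -0.5801  0.241 ] F [-0.4 -0.1  0.3] open 0.085
[[ 0.929  0.37  -0.001]
 [ 0.37  -0.929  0.002]
 [ 0.    -0.002 -1.   ]]
side [[456.3, 0.0, 323.2], [0.0, 456.3, 201.6], [0.0, 0.0, 1.0]] [0.195 0.551 0.804] [[-0.88, -0.48, -0.01], [-0.37, 0.68, -0.64], [0.31, -0.56, -0.77]]
top [[458.4, 0.0, 312.0], [0.0, 458.4, 196.2], [0.0, 0.0, 1.0]] [0.316 0.018 1.007] [[0.01, -1.0, -0.0], [-0.98, -0.01, -0.18], [0.18, 0.0, -0.98]]
wrist [[352.0, 0.0, 321.5], [0.0, 352.0, 199.0], [0.0, 0.0, 1.0]] [ 0.303 -0.552  0.374] [[0.37, -0.93, -0.0], [-0.88, -0.35, 0.3], [-0.28, -0.11, -0.95]]
```

View pics/top0.png

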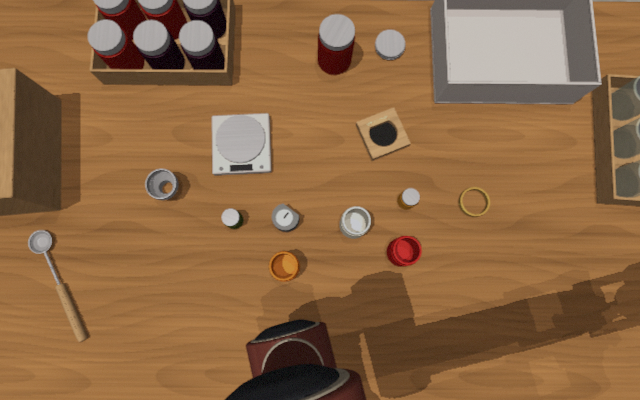

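View pics/side0.png

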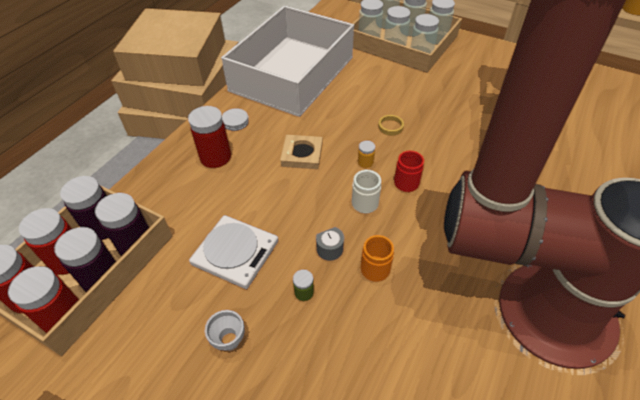

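View pics/wrist0.png

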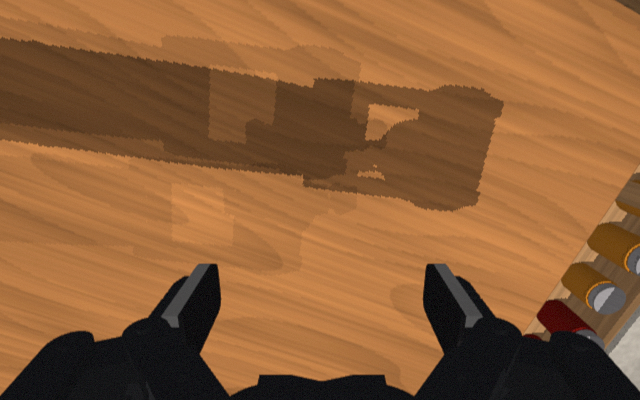

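The top picture shows the scale at about (241,138), dock (383,133), white jar (356,222), timer (285,217), funnel (162,184), band (475,202), green jar (232,218) and amber jar (410,199). The orange and red jars are decoys. I'll enlarge crops next.

```bash
python3 - <<'E'
import cv2,numpy as np
im=cv2.imread('pics/top0.png')
def c(x,y,w,h,k): return cv2.resize(im[y:y+h,x:x+w],None,fx=k,fy=k,interpolation=cv2.INTER_CUBIC)
cv2.imwrite('pics/c1.png',c(200,105,80,75,8)[:600]); 
cv2.imwrite('pics/c2.png',c(350,100,70,70,8))
cv2.imwrite('pics/c3.png',np.hstack([c(335,200,40,40,8),c(265,200,40,40,8)]))
cv2.imwrite('pics/c4.png',np.hstack([c(140,165,48,40,8),c(452,182,48,40,8)]))
E
```

```text
(no output)
```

View pics/c1.png

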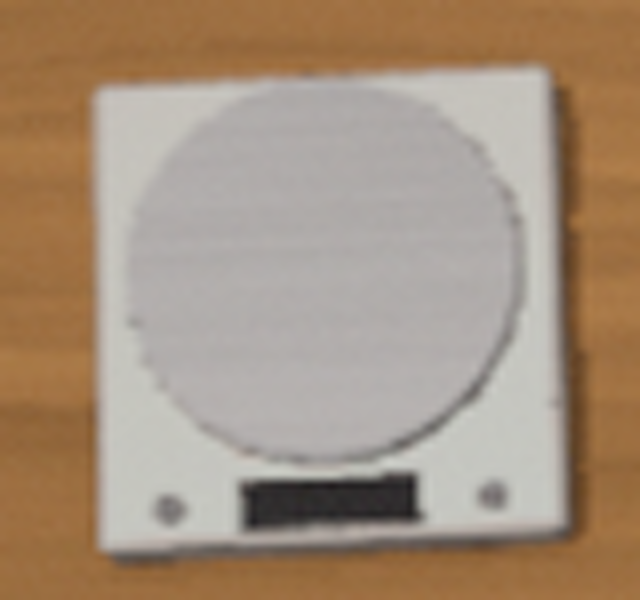

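View pics/c2.png

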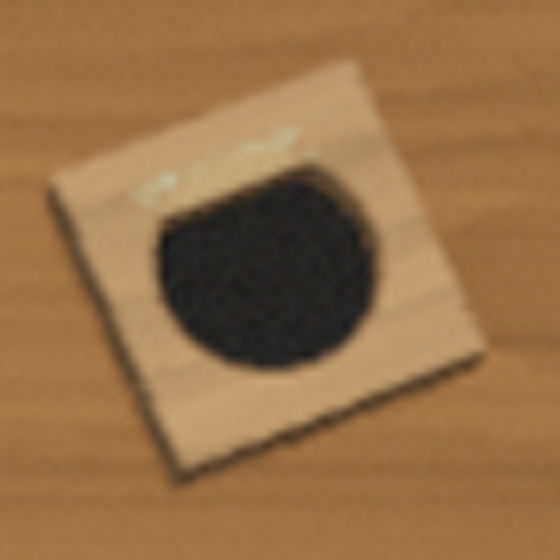

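View pics/c3.png

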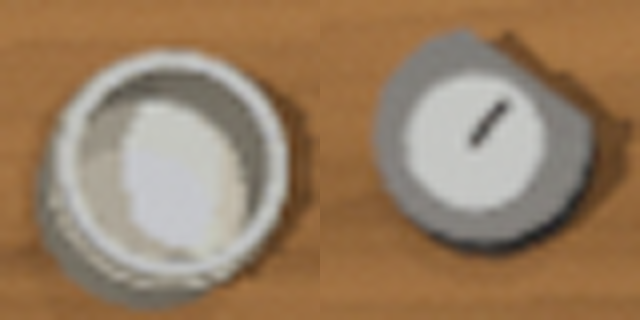

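View pics/c4.png

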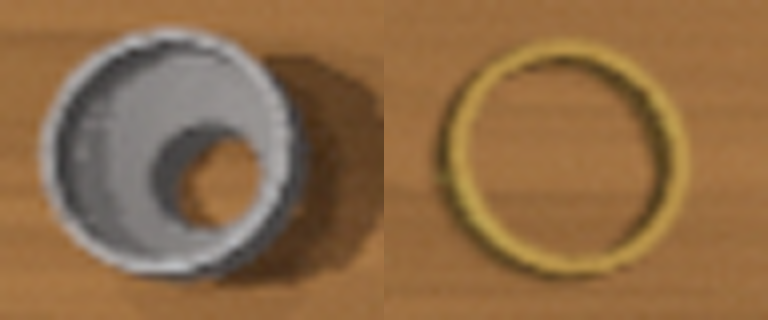

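```bash
python3 - <<'E'
from h import *
def P(X,Y,x0,y0,z): return ray('top0',(X+.5)/8-.5+x0,(Y+.5)/8-.5+y0,z)
def pr(n,v): print(n,np.round(v,4))
pl=P(325,272,200,105,.03);pr('plate',pl)
pr('plate dia',[np.linalg.norm(P(127,272,200,105,.03)-P(523,272,200,105,.03)),np.linalg.norm(P(325,82,200,105,.03)-P(325,462,200,105,.03))])
cs=np.array([P(*c,200,105,.022) for c in[(97,88),(548,68),(570,530),(100,550)]]);pr('sc corners',cs);pr('mean',cs.mean(0))
d=(cs[0]+cs[1]-cs[2]-cs[3])/2; pr('len x',np.linalg.norm(d)); e=(cs[0]+cs[3]-cs[1]-cs[2])/2; pr('len y',np.linalg.norm(e)); 
print('yaw',np.arctan2(d[1],d[0]),np.arctan2(-e[0],e[1]))
ds=np.array([P(*c,350,100,.022) for c in[(50,182),(352,62),(485,350),(180,475)]]);pr('dock',ds);pr('mean',ds.mean(0))
d=(ds[0]+ds[1]-ds[2]-ds[3])/2;e=(ds[0]+ds[3]-ds[1]-ds[2])/2;pr('len',[np.linalg.norm(d),np.linalg.norm(e)])
print('yaw',np.arctan2(d[1],d[0]),np.arctan2(-e[0],e[1]))
pr('dist',ds.mean(0)-pl); pr('',np.linalg.norm((ds.mean(0)-pl)[:2]))
pr('jar',P(172,162,335,200,.08));pr('timer dial',P(155,142,265,200,.042))
a=P(142,32,265,200,.042);b=P(270,125,265,200,.042); n=np.array([-(b-a)[1],(b-a)[0]]);print('timer yaw',np.arctan2(n[1],n[0]),np.arctan2(-n[1],-n[0]), 'flat d',np.linalg.norm((a+b)/2-P(155,142,265,200,.042)), np.linalg.norm(a-b))
pr('funnel',P(171,152,140,165,.058));pr('band',P(183.5,156,452,182,.016))
pr('relL',ray('top0',231,214,.056));pr('relR',ray('top0',411,194.5,.056))
pr('red',ray('top0',405,247,.08));pr('orange',ray('top0',284,262,.08))
E
```

```text
plate [0.6209 0.1806 0.03  ]
plate dia [0.1097 0.1095]
sc corners [[0.6767 0.2482 0.022 ]
 [0.6837 0.1212 0.022 ]
 [0.55   0.1117 0.022 ]
 [0.5432 0.241  0.022 ]]
mean [0.6134 0.1805 0.022 ]
len x 0.1339
len y 0.1283
yaw 0.062426266628759226 0.05357591082751444
dock [[ 0.6635 -0.0766  0.022 ]
 [ 0.6998 -0.1623  0.022 ]
 [ 0.6156 -0.1974  0.022 ]
 [ 0.5789 -0.1119  0.022 ]]
mean [ 0.6394 -0.1371  0.022 ]
len [0.0915 0.093 ]
yaw 0.3950142890146969 0.4025620729360811
dist [ 0.0186 -0.3177 -0.008 ]
 0.3183
jar [ 0.4353 -0.0699  0.08  ]
timer dial [0.4442 0.0795 0.042 ]
timer yaw -0.6219574232740661 2.519635230315727 flat d 0.02164723779609688 0.042414686847559516
funnel [0.5118 0.3399 0.058 ]
band [ 0.4872 -0.3358  0.016 ]
relL [0.4484 0.1895 0.056 ]
relR [ 0.4932 -0.1884  0.056 ]
red [ 0.381  -0.1679  0.08  ]
orange [0.349  0.0752 0.08  ]
```

```bash
cat >> h.py <<'E'
def to(x,y,z,yaw=0.):
    o=ctrl.get_obs(); M=R.from_rotvec(o['tool_rot']); 
    G=R.from_matrix([[np.cos(yaw),np.sin(yaw),0],[np.sin(yaw),-np.cos(yaw),0],[0,0,-1]])
    d=M.inv().apply(np.array([x,y,z])-o['tool_pos'])*100
    print('t',round(o['t'],2),'pos',np.round(o['tool_pos'],4),'F',np.round(o['contact_force'],1),'open',round(o['opening'],4))
    print('shift cm',np.round(d,2),'turn',np.round((M.inv()*G).as_rotvec(),3))
E
```

>>> send_rows([
  {"wz": 0.13, "jaw": 0},
  {"wz": 0.13, "jaw": 0},
  {"wz": 0.12, "jaw": 0},
], squeeze=30)

```text
invalid input at $.series[0]: expected keys tx, ty, tz, wx, wy, wz, jaw
```

```bash
python3 -c "
from h import *
to(.487,-.336,.12)"
```

```text
t 0.15 pos [ 0.231  -0.5802  0.2413] F [-1.3  0.2 -0.1] open 0.0856
shift cm [ 32.81 -13.21  12.16] turn [-0.002  0.     0.379]
```

>>> send_rows([
  {"tx": 0, "ty": 0, "tz": 0, "wx": 0, "wy": 0, "wz": 0.13, "jaw": 0},
  {"tx": 0, "ty": 0, "tz": 0, "wx": 0, "wy": 0, "wz": 0.13, "jaw": 0},
  {"tx": 0, "ty": 0, "tz": 0, "wx": 0, "wy": 0, "wz": 0.12, "jaw": 0},
], squeeze=30)

```text
t: 0.52
tool_pos: [0.2308, -0.5794, 0.2396]
tool_rot: [-3.137, 0.021, 0.002]
contact_force: [-0.2, 0.0, -1.4]
opening: 0.0854
```

```bash
python3 -c "
from h import *
to(.487,-.336,.12)"
```

```text
t 0.53 pos [ 0.2308 -0.5794  0.2396] F [-0.2  0.  -1.4] open 0.0854
shift cm [ 25.31 -24.63  12.03] turn [-0.004  0.001 -0.013]
```

>>> send_rows([
  {"tx": 5, "ty": -4.9, "tz": 0, "wx": 0, "wy": 0, "wz": 0, "jaw": 0},
  {"tx": 5, "ty": -4.9, "tz": 2, "wx": 0, "wy": 0, "wz": 0, "jaw": 0},
  {"tx": 5, "ty": -4.9, "tz": 2, "wx": 0, "wy": 0, "wz": 0, "jaw": 0},
  {"tx": 5, "ty": -4.9, "tz": 2, "wx": 0, "wy": 0, "wz": 0, "jaw": 0},
  {"tx": 5, "ty": -4.9, "tz": 2, "wx": 0, "wy": 0, "wz": 0, "jaw": 0},
])

```text
t: 1.15
tool_pos: [0.4521, -0.37, 0.1707]
tool_rot: [-3.14, 0.036, -0.001]
contact_force: [0.8, -0.7, 0.7]
opening: 0.0852
```

```bash
python3 -c "
from h import *
to(.487,-.336,.10);snap('wrist','w1')"
```

```text
t 1.15 pos [ 0.4521 -0.37    0.1707] F [ 0.8 -0.7  0.7] open 0.0852
shift cm [ 3.41 -3.47  7.08] turn [-0.001 -0.    -0.023]
```

View pics/w1.png

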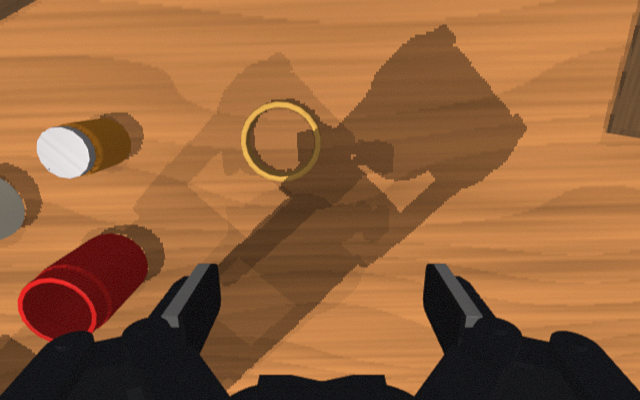

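```bash
python3 -c "
from h import *
print(ray('w1',280.5,141,.016), ray('w1',241,141,.016)-ray('w1',320,141,.016))
print(ray('w1',67,151,.056))
c=np.load('pics/w1.npz')
# fingertips in TCP frame: proj tool centerline tip
o=ctrl.get_obs();M=R.from_rotvec(o['tool_rot'])
for h in(-.02,-.008,0,.011): print(h,[proj('w1',o['tool_pos']+M.apply([0,s*.0425,h])).round() for s in(-1,1)])
to(.487,-.336,.10)
"
```

```text
[ 0.48808263 -0.33764925  0.016     ] [0.0014324  0.06430068 0.        ]
[ 0.49016575 -0.19109665  0.056     ]
-0.02 [array([192., 295.]), array([417., 293.])]
-0.008 [array([202., 278.]), array([409., 276.])]
0 [array([208., 268.]), array([405., 267.])]
0.011 [array([215., 257.]), array([399., 255.])]
t 1.2 pos [ 0.4553 -0.3639  0.1677] F [ 1.   4.5 -0.9] open 0.0855
shift cm [ 3.11 -2.79  6.8 ] turn [-0.009 -0.001 -0.018]
```

>>> send_rows([
  {"tx": 2, "ty": -2, "tz": 3, "wx": 0, "wy": 0, "wz": -0.02, "jaw": 0},
  {"tx": 1.6, "ty": -1.6, "tz": 4, "wx": 0, "wy": 0, "wz": 0, "jaw": 0},
  {"tx": 0, "ty": 0, "tz": 0, "wx": 0, "wy": 0, "wz": 0, "jaw": 0},
])

```text
t: 1.58
tool_pos: [0.4933, -0.3243, 0.0954]
tool_rot: [-3.132, -0.012, 0.001]
contact_force: [0.2, 0.2, -1.2]
opening: 0.0853
```

```bash
python3 -c "
from h import *
to(.4877,-.337,.03)
im,_=snap('wrist','w2');to(.4877,-.337,.03)
print(proj('w2',[.4877,-.337,.016]))"
```

```text
t 1.57 pos [ 0.4933 -0.3243  0.0954] F [ 0.2  0.2 -1.2] open 0.0853
shift cm [-0.57  1.32  6.53] turn [-0.009  0.001  0.008]
t 1.62 pos [ 0.4942 -0.3261  0.0979] F [-0.2 -0.5  0.1] open 0.0858
shift cm [-0.67  1.13  6.78] turn [-0.006 -0.002  0.007]
[341.6793986  221.72782047]
```

View pics/w2.png

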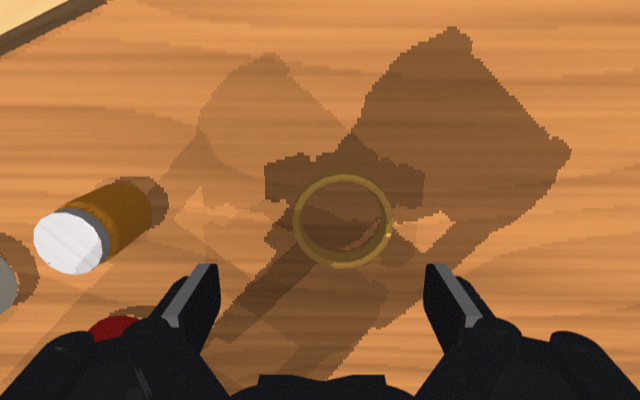

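Band image centre is about (343,222), which agrees with the projection (341.7,221.7). I'll descend.

>>> send_rows([
  {"tx": -0.6, "ty": 1.1, "tz": 3, "wx": 0, "wy": 0, "wz": 0, "jaw": 0},
  {"tx": 0, "ty": 0.1, "tz": 3, "wx": 0, "wy": 0, "wz": 0, "jaw": 0},
  {"tx": 0, "ty": 0, "tz": 0, "wx": 0, "wy": 0, "wz": 0, "jaw": 0},
])

```text
t: 2.0
tool_pos: [0.4901, -0.344, 0.0438]
tool_rot: [3.139, 0.007, 0.016]
contact_force: [0.2, 0.6, 0.6]
opening: 0.0854
```

```bash
python3 -c "
from h import *
to(.4877,-.337,.007)
im,_=snap('wrist','w3');to(.4877,-.337,.007)"
```

```text
t 2.0 pos [ 0.4901 -0.344   0.0438] F [0.2 0.6 0.6] open 0.0854
shift cm [-0.28 -0.71  3.68] turn [ 0.002 -0.01   0.004]
t 2.05 pos [ 0.4913 -0.345   0.0458] F [ 0.6 -0.4  0.8] open 0.0851
shift cm [-0.41 -0.82  3.87] turn [ 0.005 -0.013  0.005]
```

View pics/w3.png

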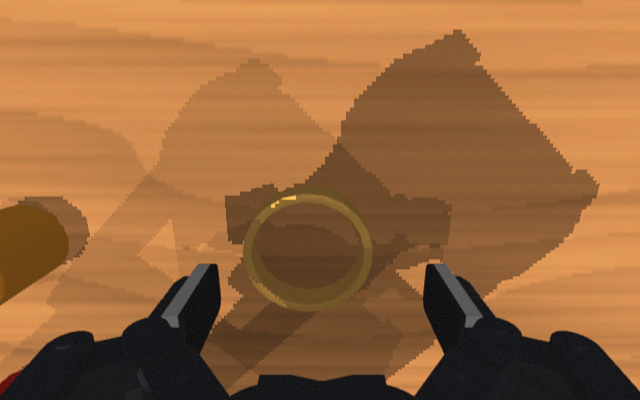

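>>> send_rows([
  {"tx": -0.3, "ty": -0.7, "tz": 1.5, "wx": 0, "wy": 0.01, "wz": 0, "jaw": 0},
  {"tx": 0, "ty": 0, "tz": 1, "wx": 0, "wy": 0, "wz": 0, "jaw": 0},
  {"tx": 0, "ty": 0, "tz": 0, "wx": 0, "wy": 0, "wz": 0, "jaw": 0},
])

```text
t: 2.42
tool_pos: [0.4903, -0.3401, 0.0239]
tool_rot: [3.132, 0.006, 0.045]
contact_force: [0.6, -0.4, 0.2]
opening: 0.0856
```

```bash
python3 -c "
from h import *
im,_=snap('wrist','w4');to(.4877,-.337,.007)"
```

```text
t 2.48 pos [ 0.4905 -0.3403  0.0242] F [ 0.2  0.8 -0. ] open 0.0854
shift cm [-0.32 -0.34  1.71] turn [ 0.01  -0.029  0.004]
```

View pics/w4.png

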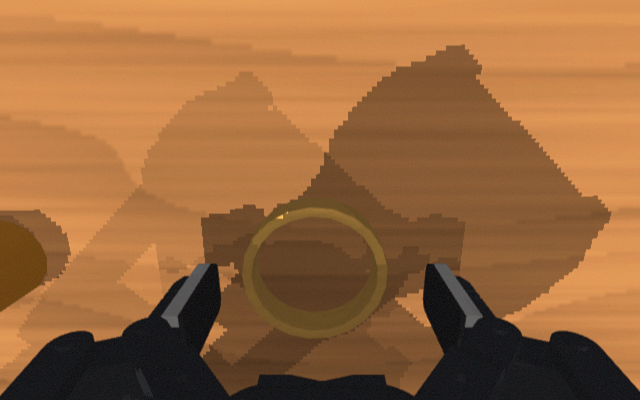

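>>> send_rows([
  {"tx": -0.2, "ty": -0.2, "tz": 1.3, "wx": 0.01, "wy": -0.028, "wz": 0, "jaw": 0},
  {"tx": 0, "ty": 0, "tz": 0.3, "wx": 0, "wy": 0, "wz": 0, "jaw": 0},
  {"tx": 0, "ty": 0, "tz": 0, "wx": 0, "wy": 0, "wz": 0, "jaw": 0},
])

```text
t: 2.85
tool_pos: [0.4893, -0.3384, 0.0075]
tool_rot: [-3.141, -0.007, 0.001]
contact_force: [0.3, -0.0, -0.1]
opening: 0.0858
```

```bash
python3 -c "
from h import *
im,_=snap('wrist','w5');to(.4877,-.337,.007)"
```

```text
t 2.9 pos [ 0.4892 -0.3384  0.0075] F [-0.1  0.1  0.6] open 0.0852
shift cm [-0.15 -0.14  0.05] turn [-0.     0.001  0.004]
```

View pics/w5.png

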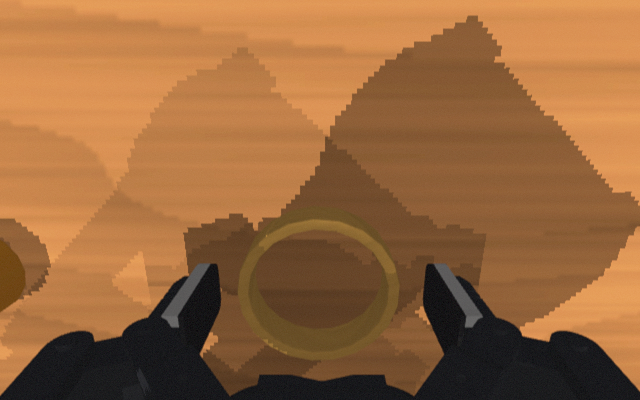

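>>> send_rows([
  {"tx": 0, "ty": 0, "tz": 0, "wx": 0, "wy": 0, "wz": 0, "jaw": 1},
  {"tx": 0, "ty": 0, "tz": 0, "wx": 0, "wy": 0, "wz": 0, "jaw": 1},
  {"tx": 0, "ty": 0, "tz": 0, "wx": 0, "wy": 0, "wz": 0, "jaw": 1},
  {"tx": 0, "ty": 0, "tz": 0, "wx": 0, "wy": 0, "wz": 0, "jaw": 1},
], squeeze=25)

```text
t: 3.4
tool_pos: [0.4896, -0.3388, 0.0082]
tool_rot: [3.141, 0.007, 0.001]
contact_force: [0.3, 0.4, 0.6]
opening: 0.0638
```

```bash
python3 -c "
from h import *
im,_=snap('wrist','w6');to(.4877,-.337,.007)"
```

```text
t 3.45 pos [ 0.4896 -0.3388  0.0082] F [ 0.9  0.4 -0.1] open 0.0638
shift cm [-0.19 -0.18  0.12] turn [ 0.001 -0.     0.004]
```

View pics/w6.png

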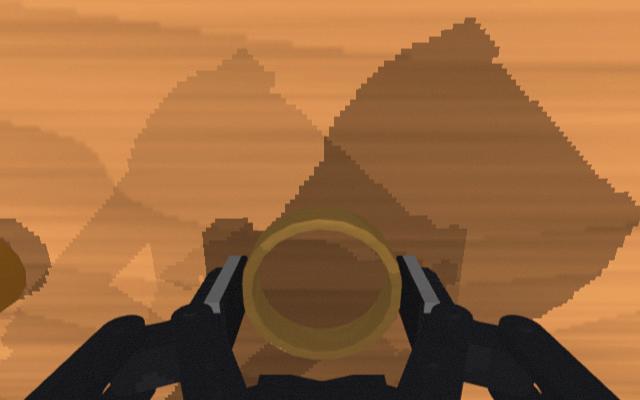

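```bash
python3 -c "
from h import *
o=ctrl.get_obs();im=cv2.imread('pics/w6.png')
def circ(x,y,z,r,col):
    p=np.array([proj('w6',[x+r*np.cos(a),y+r*np.sin(a),z]) for a in np.linspace(0,6.28,60)]).astype(np.int32)
    cv2.polylines(im,[p],True,col,1)
circ(.4896,-.3388,.016,.033,(0,0,255));circ(.4896,-.3388,.0,.033,(255,0,0))
cv2.imwrite('pics/w6o.png',cv2.resize(im[180:400,160:480],None,fx=2.4,fy=2.4))
"
```

```text
(no output)
```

View pics/w6o.png

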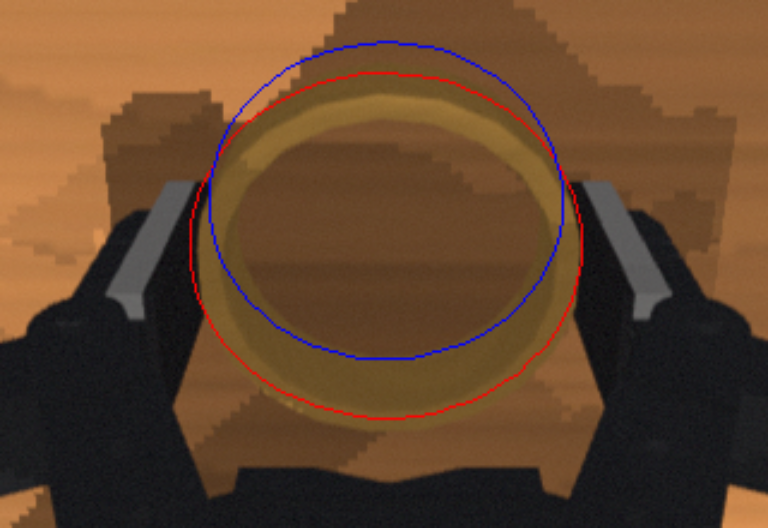

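>>> send_rows([
  {"tx": 0, "ty": 0, "tz": -1, "wx": 0, "wy": 0, "wz": 0, "jaw": 1},
  {"tx": 0, "ty": 0, "tz": -2.5, "wx": 0, "wy": 0, "wz": 0, "jaw": 1},
  {"tx": 0, "ty": 0, "tz": -4, "wx": 0, "wy": 0, "wz": 0, "jaw": 1},
  {"tx": 0, "ty": 0, "tz": -2, "wx": 0, "wy": 0, "wz": 0, "jaw": 1},
  {"tx": 0, "ty": 0, "tz": 0, "wx": 0, "wy": 0, "wz": 0, "jaw": 1},
])

```text
t: 4.08
tool_pos: [0.4895, -0.3387, 0.1079]
tool_rot: [3.141, 0.007, 0.001]
contact_force: [0.3, -0.6, 0.2]
opening: 0.0637
```

```bash
python3 -c "
from h import *
im,_=snap('wrist','w7');to(.630,.0215,.11)"
```

```text
t 4.12 pos [ 0.4891 -0.3384  0.1069] F [-0.1 -0.5 -0.5] open 0.0639
shift cm [ 14.24 -35.93  -0.31] turn [-0.     0.     0.004]
```

View pics/w7.png

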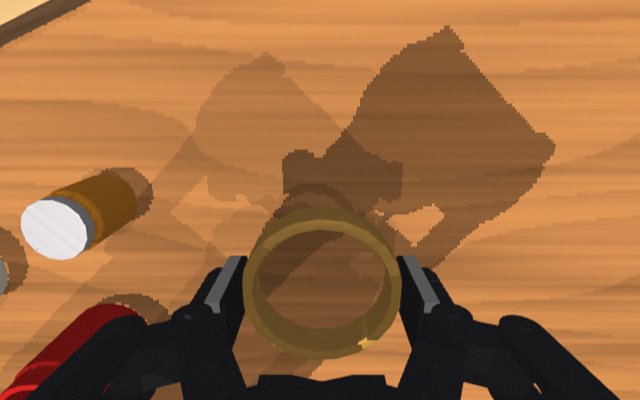

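>>> send_rows([
  {"tx": 2.3, "ty": -4, "tz": 0, "wx": 0, "wy": 0, "wz": 0, "jaw": 1},
  {"tx": 2.3, "ty": -5.5, "tz": 0, "wx": 0, "wy": 0, "wz": 0, "jaw": 1},
  {"tx": 2.3, "ty": -5.5, "tz": 0, "wx": 0, "wy": 0, "wz": 0, "jaw": 1},
  {"tx": 2.3, "ty": -5.5, "tz": 0, "wx": 0, "wy": 0, "wz": 0, "jaw": 1},
  {"tx": 2.3, "ty": -5.5, "tz": 0, "wx": 0, "wy": 0, "wz": 0, "jaw": 1},
])

```text
t: 4.75
tool_pos: [0.6023, -0.0737, 0.1002]
tool_rot: [-3.139, 0.008, 0.013]
contact_force: [0.8, 0.5, 0.3]
opening: 0.0638
```

```bash
python3 -c "
from h import *
to(.630,.0215,.07)"
```

```text
t 4.75 pos [ 0.6023 -0.0737  0.1002] F [0.8 0.5 0.3] open 0.0638
shift cm [ 2.75 -9.52  3.03] turn [-0.003  0.008 -0.005]
```

>>> send_rows([
  {"tx": 1.4, "ty": -5, "tz": 1, "wx": 0, "wy": 0, "wz": 0, "jaw": 1},
  {"tx": 0.8, "ty": -3, "tz": 1, "wx": 0, "wy": 0, "wz": 0, "jaw": 1},
  {"tx": 0, "ty": 0, "tz": 0, "wx": 0, "wy": 0, "wz": 0, "jaw": 1},
  {"tx": 0, "ty": 0, "tz": 0, "wx": 0, "wy": 0, "wz": 0, "jaw": 1},
])

```text
t: 5.25
tool_pos: [0.6225, 0.0131, 0.074]
tool_rot: [-3.138, -0.002, 0.026]
contact_force: [-0.4, -0.3, 0.0]
opening: 0.0639
```

```bash
python3 -c "
from h import *
snap('top','t1');to(.630,.0215,.009)"
```

```text
t 5.3 pos [0.6223 0.0129 0.0739] F [-0.   0.1 -0.4] open 0.064
shift cm [ 0.88 -0.83  6.48] turn [-0.004  0.017  0.001]
```

View pics/t1.png

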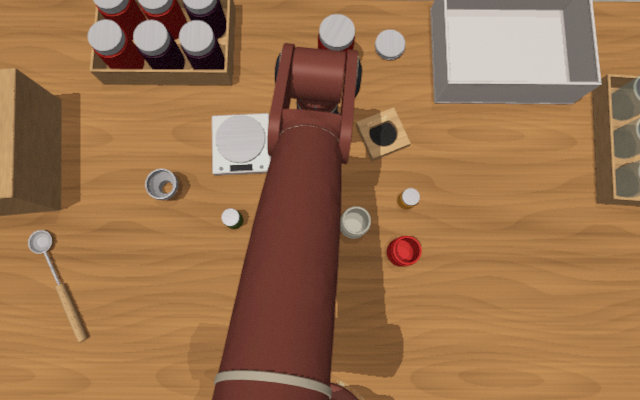

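>>> send_rows([
  {"tx": 0.8, "ty": -0.8, "tz": 2.5, "wx": 0, "wy": 0.017, "wz": 0, "jaw": 1},
  {"tx": 0, "ty": 0, "tz": 2.2, "wx": 0, "wy": 0, "wz": 0, "jaw": 1},
  {"tx": 0, "ty": 0, "tz": 0.5, "wx": 0, "wy": 0, "wz": 0, "jaw": 1},
  {"tx": 0, "ty": 0, "tz": 0, "wx": 0, "wy": 0, "wz": 0, "jaw": 1},
])

```text
t: 5.8
tool_pos: [0.6309, 0.0162, 0.0225]
tool_rot: [-3.139, 0.009, -0.006]
contact_force: [-0.2, 0.2, -0.2]
opening: 0.0639
```

```bash
python3 -c "
from h import *
to(.630,.0215,.009)"
```

```text
t 5.8 pos [0.6309 0.0162 0.0225] F [-0.2  0.2 -0.2] open 0.0639
shift cm [-0.1  -0.52  1.35] turn [-0.003 -0.004 -0.006]
```

>>> send_rows([
  {"tx": 0, "ty": -0.5, "tz": 0.6, "wx": 0, "wy": 0, "wz": 0, "jaw": 1},
  {"tx": 0, "ty": 0, "tz": 0.6, "wx": 0, "wy": 0, "wz": 0, "jaw": 1},
  {"tx": 0, "ty": 0, "tz": 0.1, "wx": 0, "wy": 0, "wz": 0, "jaw": 1},
  {"tx": 0, "ty": 0, "tz": 0, "wx": 0, "wy": 0, "wz": 0, "jaw": 1},
])

```text
t: 6.3
tool_pos: [0.6325, 0.021, 0.0111]
tool_rot: [-3.139, 0.01, -0.012]
contact_force: [-0.7, -0.1, -0.4]
opening: 0.0638
```

```bash
python3 -c "
from h import *
to(.630,.0215,.009)"
```

```text
t 6.3 pos [0.6325 0.021  0.0111] F [-0.7 -0.1 -0.4] open 0.0638
shift cm [-0.26 -0.05  0.21] turn [-0.003 -0.008 -0.007]
```

>>> send_rows([
  {"tx": -0.2, "ty": 0, "tz": 0.2, "wx": 0, "wy": 0, "wz": 0, "jaw": 1},
  {"tx": 0, "ty": 0, "tz": 0.1, "wx": 0, "wy": 0, "wz": 0, "jaw": 1},
  {"tx": 0, "ty": 0, "tz": 0, "wx": 0, "wy": 0, "wz": 0, "jaw": 1},
])

```text
t: 6.68
tool_pos: [0.6307, 0.021, 0.0083]
tool_rot: [-3.139, 0.01, -0.013]
contact_force: [0.5, 0.2, -0.9]
opening: 0.064
```

```bash
python3 -c "
from h import *
to(.630,.0215,.009)"
```

```text
t 6.67 pos [0.6307 0.021  0.0083] F [ 0.5  0.2 -0.9] open 0.064
shift cm [-0.07 -0.05 -0.07] turn [-0.003 -0.008 -0.006]
```

Release and back up, then look.

>>> send_rows([
  {"tx": 0, "ty": 0, "tz": 0, "wx": 0, "wy": 0, "wz": 0, "jaw": 0},
  {"tx": 0, "ty": 0, "tz": 0, "wx": 0, "wy": 0, "wz": 0, "jaw": 0},
  {"tx": 0, "ty": 0, "tz": 0, "wx": 0, "wy": 0, "wz": 0, "jaw": 0},
  {"tx": 0, "ty": 0, "tz": -2, "wx": 0, "wy": 0, "wz": 0, "jaw": 0},
  {"tx": 0, "ty": 0, "tz": -5, "wx": 0, "wy": 0, "wz": 0, "jaw": 0},
])

```text
t: 7.3
tool_pos: [0.6268, 0.021, 0.0763]
tool_rot: [-3.138, 0.01, 0.002]
contact_force: [0.4, 0.1, -0.2]
opening: 0.0855
```

>>> send_rows([
  {"tx": -1.5, "ty": 0, "tz": -4, "wx": 0, "wy": 0, "wz": 0, "jaw": 0},
  {"tx": -3, "ty": 0, "tz": -4, "wx": 0, "wy": 0, "wz": 0, "jaw": 0},
  {"tx": -1, "ty": 0, "tz": 0, "wx": 0, "wy": 0, "wz": 0, "jaw": 0},
  {"tx": 0, "ty": 0, "tz": 0, "wx": 0, "wy": 0, "wz": 0, "jaw": 0},
])

```text
t: 7.8
tool_pos: [0.5748, 0.0208, 0.17]
tool_rot: [-3.14, 0.01, -0.025]
contact_force: [-0.1, 0.2, 1.3]
opening: 0.0853
```

```bash
python3 -c "
from h import *
im,_=snap('wrist','w8');to(.4353,-.0699,.15)
print(proj('w8',[.63,.0215,.016]))"
```

```text
t 7.85 pos [0.5755 0.0207 0.1704] F [ 0.8 -0.1  0.9] open 0.0854
shift cm [-13.99   9.15   1.79] turn [-0.002 -0.017 -0.006]
[320.06718149 118.92977507]
```

View pics/w8.png

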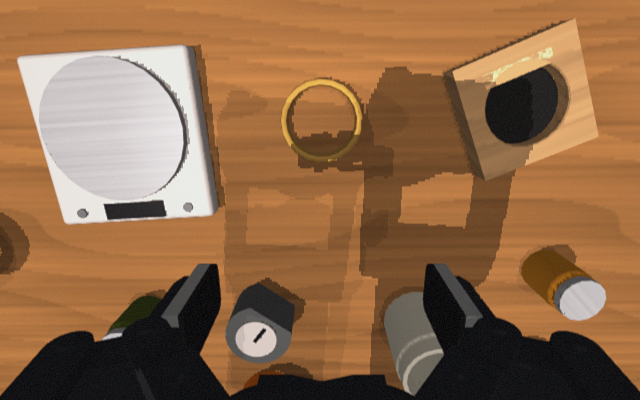

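Band centre (321,119) against the predicted (320,119), so it's placed. Next is a cross-check of plate and dock, then the jar.

```bash
python3 -c "
from h import *
print('plate',ray('w8',113,127.5,.03))
ds=np.array([ray('w8',*p,.022) for p in[(447,71),(575,19),(598,135),(485,180)]]);print('dock',ds,ds.mean(0))
to(.4353,-.0699,.17)"
```

```text
plate [0.6254523  0.18010175 0.03      ]
dock [[ 0.66517339 -0.07438148  0.022     ]
 [ 0.70008832 -0.16353906  0.022     ]
 [ 0.61674568 -0.1985843   0.022     ]
 [ 0.58056388 -0.11384709  0.022     ]] [ 0.64064282 -0.13758798  0.022     ]
t 7.85 pos [0.5755 0.0207 0.1704] F [ 0.8 -0.1  0.9] open 0.0854
shift cm [-13.96   9.15  -0.21] turn [-0.002 -0.017 -0.006]
```

>>> send_rows([
  {"tx": -4.2, "ty": 2.7, "tz": 0, "wx": 0, "wy": 0, "wz": 0, "jaw": 0},
  {"tx": -4.2, "ty": 2.7, "tz": 0, "wx": 0, "wy": 0, "wz": 0, "jaw": 0},
  {"tx": -4.2, "ty": 2.7, "tz": 0, "wx": 0, "wy": 0, "wz": 0, "jaw": 0},
  {"tx": -2.5, "ty": 1.8, "tz": 0, "wx": 0, "wy": 0, "wz": 0, "jaw": 0},
  {"tx": 0, "ty": 0, "tz": 0, "wx": 0, "wy": 0, "wz": 0, "jaw": 0},
])

```text
t: 8.48
tool_pos: [0.4198, -0.0795, 0.1618]
tool_rot: [-3.137, 0.008, -0.011]
contact_force: [1.1, 0.3, -0.3]
opening: 0.0856
```

```bash
python3 -c "
from h import *
im,_=snap('wrist','w9');to(.4353,-.0699,.11)
print(proj('w9',[.4353,-.0699,.08]))"
```

```text
t 8.53 pos [ 0.4205 -0.0791  0.162 ] F [ 0.2 -0.  -0.7] open 0.0858
shift cm [ 1.44 -0.9   5.21] turn [-0.004 -0.007 -0.004]
[306.26789611 190.04021676]
```

View pics/w9.png

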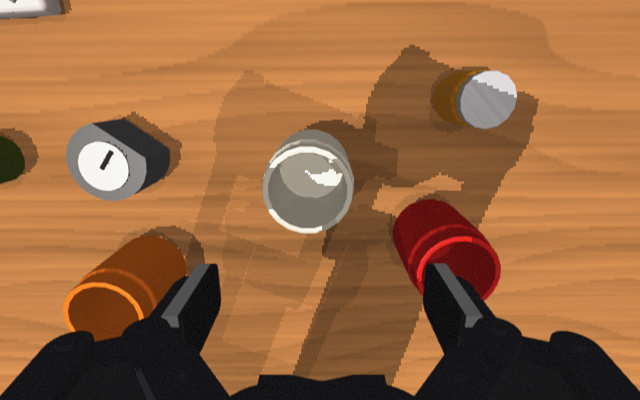

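>>> send_rows([
  {"tx": 1.4, "ty": -0.85, "tz": 1.5, "wx": 0, "wy": 0, "wz": 0, "jaw": 0},
  {"tx": 0, "ty": 0, "tz": 2.5, "wx": 0, "wy": 0, "wz": 0, "jaw": 0},
  {"tx": 0, "ty": 0, "tz": 1, "wx": 0, "wy": 0, "wz": 0, "jaw": 0},
  {"tx": 0, "ty": 0, "tz": 0, "wx": 0, "wy": 0, "wz": 0, "jaw": 0},
])

```text
t: 9.02
tool_pos: [0.4386, -0.0686, 0.1104]
tool_rot: [-3.136, 0.003, -0.01]
contact_force: [-0.9, -0.7, 0.1]
opening: 0.0854
```

```bash
python3 -c "
from h import *
im,_=snap('wrist','w10');to(.4355,-.0705,.035)
print(proj('w10',[.4355,-.0705,.08]))"
```

```text
t 9.07 pos [ 0.4388 -0.0688  0.111 ] F [-0.9  0.   0.7] open 0.0856
shift cm [-0.39  0.22  7.59] turn [-0.006 -0.008 -0.002]
[324.87195959 252.5017594 ]
```

View pics/w10.png

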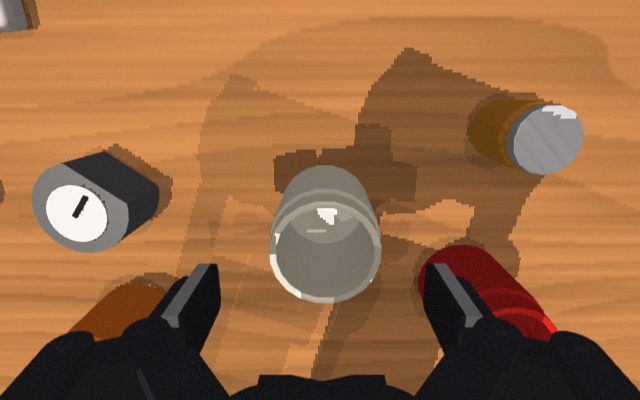

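Rim centre (326,252) against the predicted (325,252.5). The jaws are centred, so I'll descend.

>>> send_rows([
  {"tx": -0.2, "ty": 0.2, "tz": 2, "wx": 0, "wy": 0, "wz": 0, "jaw": 0},
  {"tx": 0, "ty": 0, "tz": 2.5, "wx": 0, "wy": 0, "wz": 0, "jaw": 0},
  {"tx": -0.1, "ty": 0, "tz": 2, "wx": 0, "wy": 0, "wz": 0, "jaw": 0},
  {"tx": 0, "ty": 0, "tz": 0.5, "wx": 0, "wy": 0, "wz": 0, "jaw": 0},
  {"tx": 0, "ty": 0, "tz": 0, "wx": 0, "wy": 0, "wz": 0, "jaw": 0},
])

```text
t: 9.7
tool_pos: [0.4419, -0.0718, 0.0454]
tool_rot: [-3.139, 0.003, -0.029]
contact_force: [-0.1, -0.4, 0.4]
opening: 0.0853
```

```bash
python3 -c "
from h import *
im,_=snap('wrist','w11');to(.4355,-.0705,.035)"
```

```text
t 9.75 pos [ 0.4421 -0.0718  0.0456] F [-0.1  1.1  0.3] open 0.0853
shift cm [-0.68 -0.13  1.05] turn [-0.002 -0.019 -0.002]
```

View pics/w11.png

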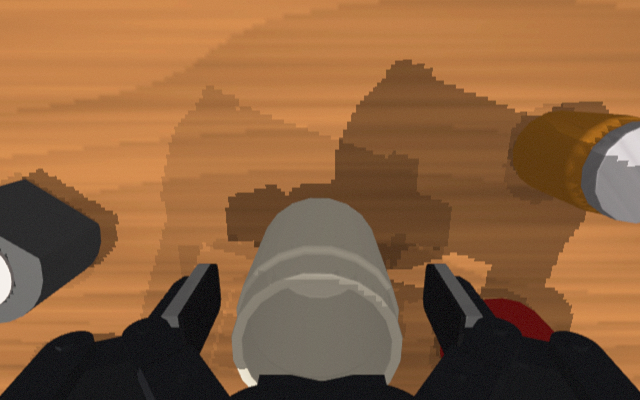

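>>> send_rows([
  {"tx": -0.6, "ty": 0, "tz": 0.6, "wx": 0, "wy": -0.02, "wz": 0, "jaw": 0},
  {"tx": 0, "ty": 0, "tz": 0.4, "wx": 0, "wy": 0, "wz": 0, "jaw": 0},
  {"tx": 0, "ty": 0, "tz": 0, "wx": 0, "wy": 0, "wz": 0, "jaw": 0},
])

```text
t: 10.12
tool_pos: [0.4372, -0.0723, 0.0369]
tool_rot: [-3.141, 0.002, -0.001]
contact_force: [0.4, 0.5, 0.3]
opening: 0.0853
```

```bash
python3 -c "
from h import *
to(.4355,-.0705,.035)"
```

```text
t 10.12 pos [ 0.4372 -0.0723  0.0369] F [0.4 0.5 0.3] open 0.0853
shift cm [-0.18 -0.18  0.19] turn [-0.001 -0.001 -0.002]
```

>>> send_rows([
  {"tx": 0, "ty": -0.1, "tz": 0, "wx": 0, "wy": 0, "wz": 0, "jaw": 1},
  {"tx": 0, "ty": 0, "tz": 0, "wx": 0, "wy": 0, "wz": 0, "jaw": 1},
  {"tx": 0, "ty": 0, "tz": 0, "wx": 0, "wy": 0, "wz": 0, "jaw": 1},
  {"tx": 0, "ty": 0, "tz": 0, "wx": 0, "wy": 0, "wz": 0, "jaw": 1},
  {"tx": 0, "ty": 0, "tz": 0, "wx": 0, "wy": 0, "wz": 0, "jaw": 1},
], squeeze=40)

```text
t: 10.75
tool_pos: [0.4377, -0.0713, 0.0374]
tool_rot: [-3.141, 0.002, -0.003]
contact_force: [-0.6, -0.0, -0.6]
opening: 0.0611
```

```bash
python3 -c "
from h import *
to(.4355,-.0705,.035)"
```

```text
t 10.75 pos [ 0.4377 -0.0713  0.0374] F [-0.6 -0.  -0.6] open 0.0611
shift cm [-0.22 -0.08  0.24] turn [-0.    -0.002 -0.002]
```

>>> send_rows([
  {"tx": 0, "ty": 0, "tz": -1.5, "wx": 0, "wy": 0, "wz": 0, "jaw": 1},
  {"tx": 0, "ty": 0, "tz": -3, "wx": 0, "wy": 0, "wz": 0, "jaw": 1},
  {"tx": 0, "ty": 0, "tz": -4, "wx": 0, "wy": 0, "wz": 0, "jaw": 1},
  {"tx": 0, "ty": 0, "tz": -3, "wx": 0, "wy": 0, "wz": 0, "jaw": 1},
  {"tx": 0, "ty": 0, "tz": 0, "wx": 0, "wy": 0, "wz": 0, "jaw": 1},
])

```text
t: 11.38
tool_pos: [0.4359, -0.0708, 0.1569]
tool_rot: [-3.14, 0.002, 0.001]
contact_force: [0.4, 0.3, -2.0]
opening: 0.0614
```

```bash
python3 -c "
from h import *
snap('side','s1');to(.625,.18,.14)"
```

```text
t 11.43 pos [ 0.4349 -0.0705  0.155 ] F [ 0.6 -0.3 -2.5] open 0.0615
shift cm [ 18.98 -25.08   1.49] turn [-0.002  0.004 -0.002]
```

View pics/s1.png

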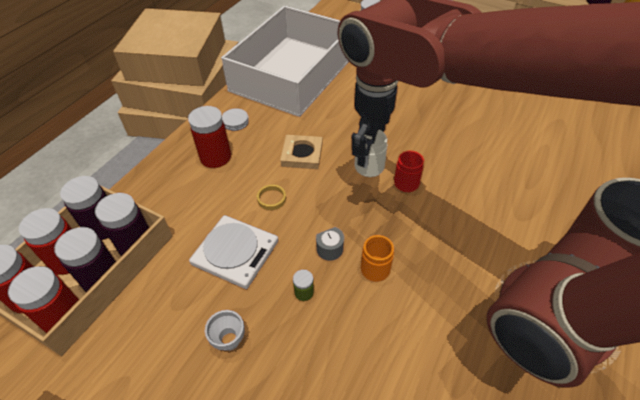

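The jar is held upright near (372,155), with 2.5 N of weight. Carry it over.

>>> send_rows([
  {"tx": 2.5, "ty": -3.3, "tz": 0, "wx": 0, "wy": 0, "wz": 0, "jaw": 1},
  {"tx": 3.6, "ty": -4.8, "tz": 0, "wx": 0, "wy": 0, "wz": 0, "jaw": 1},
  {"tx": 3.6, "ty": -4.8, "tz": 0, "wx": 0, "wy": 0, "wz": 0, "jaw": 1},
  {"tx": 3.6, "ty": -4.8, "tz": 0, "wx": 0, "wy": 0, "wz": 0, "jaw": 1},
  {"tx": 1.5, "ty": -2, "tz": 0, "wx": 0, "wy": 0, "wz": 0, "jaw": 1},
])

```text
t: 12.05
tool_pos: [0.5816, 0.1304, 0.1431]
tool_rot: [-3.14, 0.01, 0.029]
contact_force: [0.1, -1.2, -1.8]
opening: 0.0612
```

```bash
python3 -c "
from h import *
to(.625,.18,.12)"
```

```text
t 12.05 pos [0.5816 0.1304 0.1431] F [ 0.1 -1.2 -1.8] open 0.0612
shift cm [ 4.35 -4.99  2.24] turn [-0.001  0.019 -0.007]
```

>>> send_rows([
  {"tx": 2.2, "ty": -2.5, "tz": 0, "wx": 0, "wy": 0, "wz": 0, "jaw": 1},
  {"tx": 1.2, "ty": -1.5, "tz": 0, "wx": 0, "wy": 0, "wz": 0, "jaw": 1},
  {"tx": 0, "ty": 0, "tz": 0, "wx": 0, "wy": 0, "wz": 0, "jaw": 1},
  {"tx": 0, "ty": 0, "tz": 0, "wx": 0, "wy": 0, "wz": 0, "jaw": 1},
])

```text
t: 12.55
tool_pos: [0.6117, 0.1723, 0.1313]
tool_rot: [3.139, -0.006, -0.055]
contact_force: [-1.3, -1.3, -2.4]
opening: 0.061
```

```bash
python3 -c "
from h import *
to(.625,.18,.069)"
```

```text
t 12.55 pos [0.6117 0.1723 0.1313] F [-1.3 -1.3 -2.4] open 0.061
shift cm [ 1.54 -0.79  6.18] turn [ 0.002  0.035 -0.004]
```

>>> send_rows([
  {"tx": 1.3, "ty": -0.8, "tz": 1.5, "wx": 0, "wy": 0.035, "wz": 0, "jaw": 1},
  {"tx": 0, "ty": 0, "tz": 1.5, "wx": 0, "wy": 0, "wz": 0, "jaw": 1},
  {"tx": 0, "ty": 0, "tz": 0.8, "wx": 0, "wy": 0, "wz": 0, "jaw": 1},
  {"tx": 0, "ty": 0, "tz": 0, "wx": 0, "wy": 0, "wz": 0, "jaw": 1},
])

```text
t: 13.05
tool_pos: [0.6215, 0.1772, 0.0894]
tool_rot: [3.138, -0.01, -0.008]
contact_force: [0.1, -0.1, -1.8]
opening: 0.0613
```

```bash
python3 -c "
from h import *
to(.625,.18,.069)"
```

```text
t 13.05 pos [0.6215 0.1772 0.0894] F [ 0.1 -0.1 -1.8] open 0.0613
shift cm [ 0.36 -0.29  2.04] turn [ 0.004  0.005 -0.006]
```

>>> send_rows([
  {"tx": 0.3, "ty": -0.3, "tz": 0.6, "wx": 0, "wy": 0.005, "wz": 0, "jaw": 1},
  {"tx": 0, "ty": 0, "tz": 0.6, "wx": 0, "wy": 0, "wz": 0, "jaw": 1},
  {"tx": 0, "ty": 0, "tz": 0.4, "wx": 0, "wy": 0, "wz": 0, "jaw": 1},
  {"tx": 0, "ty": 0, "tz": 0, "wx": 0, "wy": 0, "wz": 0, "jaw": 1},
])

```text
t: 13.55
tool_pos: [0.6254, 0.1801, 0.0737]
tool_rot: [3.138, -0.01, 0.004]
contact_force: [-0.4, -0.3, -2.9]
opening: 0.0615
```

```bash
python3 -c "
from h import *
to(.625,.18,.0675);snap('wrist','w12');snap('side','s2')"
```

```text
t 13.55 pos [0.6254 0.1801 0.0737] F [-0.4 -0.3 -2.9] open 0.0615
shift cm [-0.04  0.01  0.62] turn [ 0.003 -0.002 -0.007]
```

View pics/w12.png

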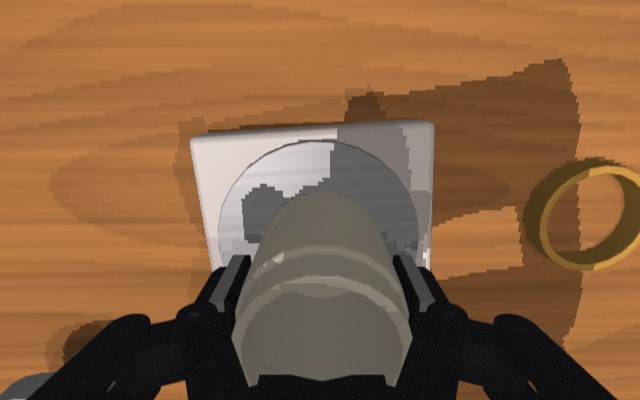

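View pics/s2.png

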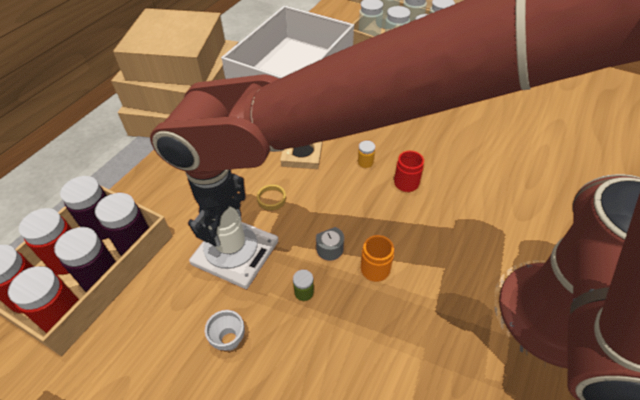

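>>> send_rows([
  {"tx": 0, "ty": 0, "tz": 0.3, "wx": 0, "wy": 0, "wz": 0, "jaw": 1},
  {"tx": 0, "ty": 0, "tz": 0.2, "wx": 0, "wy": 0, "wz": 0, "jaw": 1},
  {"tx": 0, "ty": 0, "tz": 0.1, "wx": 0, "wy": 0, "wz": 0, "jaw": 1},
  {"tx": 0, "ty": 0, "tz": 0, "wx": 0, "wy": 0, "wz": 0, "jaw": 1},
])

```text
t: 14.15
tool_pos: [0.626, 0.1802, 0.0683]
tool_rot: [3.138, -0.01, 0.006]
contact_force: [0.6, 0.4, -1.9]
opening: 0.0611
```

>>> send_rows([
  {"tx": 0, "ty": 0, "tz": 0.1, "wx": 0, "wy": 0, "wz": 0, "jaw": 1},
  {"tx": 0, "ty": 0, "tz": 0.1, "wx": 0, "wy": 0, "wz": 0, "jaw": 1},
  {"tx": 0, "ty": 0, "tz": 0, "wx": 0, "wy": 0, "wz": 0, "jaw": 1},
])

```text
t: 14.52
tool_pos: [0.6267, 0.1803, 0.0677]
tool_rot: [3.139, -0.01, 0.008]
contact_force: [-0.8, 0.5, -2.2]
opening: 0.0613
```

>>> send_rows([
  {"tx": 0, "ty": 0, "tz": 0.15, "wx": 0, "wy": 0, "wz": 0, "jaw": 1},
  {"tx": 0, "ty": 0, "tz": 0.1, "wx": 0, "wy": 0, "wz": 0, "jaw": 1},
  {"tx": 0, "ty": 0, "tz": 0, "wx": 0, "wy": 0, "wz": 0, "jaw": 1},
])

```text
t: 14.9
tool_pos: [0.6273, 0.1803, 0.0676]
tool_rot: [3.139, -0.01, 0.009]
contact_force: [-0.9, -0.8, 0.6]
opening: 0.0608
```

Weight has come off, so the jar is standing on the plate. Release and lift straight up.

>>> send_rows([
  {"tx": 0, "ty": 0, "tz": 0, "wx": 0, "wy": 0, "wz": 0, "jaw": 0},
  {"tx": 0, "ty": 0, "tz": 0, "wx": 0, "wy": 0, "wz": 0, "jaw": 0},
  {"tx": 0, "ty": 0, "tz": 0, "wx": 0, "wy": 0, "wz": 0, "jaw": 0},
  {"tx": 0, "ty": 0, "tz": 0, "wx": 0, "wy": 0, "wz": 0, "jaw": 0},
  {"tx": 0, "ty": 0, "tz": -1, "wx": 0, "wy": 0, "wz": 0, "jaw": 0},
])

```text
t: 15.52
tool_pos: [0.6268, 0.1802, 0.076]
tool_rot: [3.138, -0.01, 0.008]
contact_force: [-0.8, -0.5, 0.2]
opening: 0.0851
```

>>> send_rows([
  {"tx": 0, "ty": 0, "tz": -2.5, "wx": 0, "wy": 0, "wz": 0, "jaw": 0},
  {"tx": 0, "ty": 0, "tz": -5, "wx": 0, "wy": 0, "wz": 0, "jaw": 0},
  {"tx": 0, "ty": 0, "tz": -5, "wx": 0, "wy": 0, "wz": 0, "jaw": 0},
  {"tx": -2, "ty": 0, "tz": -2, "wx": 0, "wy": 0, "wz": 0, "jaw": 0},
  {"tx": 0, "ty": 0, "tz": 0, "wx": 0, "wy": 0, "wz": 0, "jaw": 0},
])

```text
t: 16.15
tool_pos: [0.6067, 0.181, 0.2299]
tool_rot: [3.139, -0.01, 0.015]
contact_force: [0.0, -0.2, 0.2]
opening: 0.085
```

```bash
python3 -c "
from h import *
snap('wrist','w13');to(.512,.34,.2);print(proj('w13',[.624,.18,.11]))"
```

```text
t 16.2 pos [0.6069 0.1808 0.2289] F [ 0.7  0.4 -0. ] open 0.0852
shift cm [ -9.62 -15.86   2.76] turn [ 0.003 -0.009 -0.007]
[321.78543781 173.84259173]
```

View pics/w13.png

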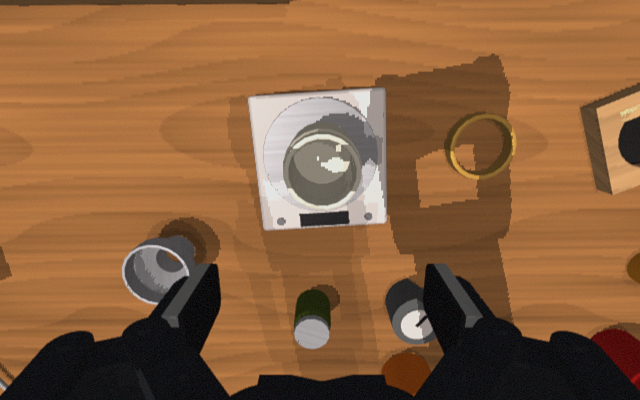

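```bash
python3 -c "
from h import *
im=cv2.imread('pics/w13.png')
def circ(x,y,z,r,col):
    p=np.array([proj('w13',[x+r*np.cos(a),y+r*np.sin(a),z]) for a in np.linspace(0,6.28,60)]); p=(p*6-np.array([240*6,80*6])).astype(np.int32)
    cv2.polylines(b,[p],True,col,1)
b=cv2.resize(im[80:180+50,240:370],None,fx=6,fy=6,interpolation=cv2.INTER_CUBIC)[:600*2]
b=b[:900]
circ(.623,.1803,.03,.055,(0,255,0));circ(.625,.180,.11,.029,(0,0,255))
cv2.imwrite('pics/w13o.png',cv2.resize(b,None,fx=.66,fy=.66))
print('funnel',ray('w13',155,274,.058))
"
```

```text
funnel [0.51349969 0.34219654 0.058     ]
```

View pics/w13o.png

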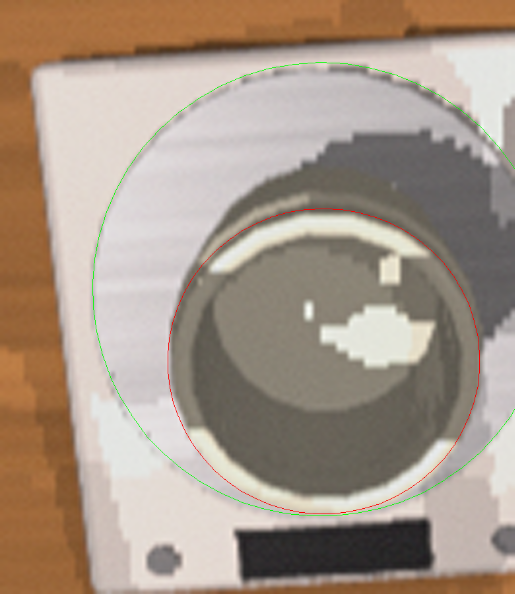

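>>> send_rows([
  {"tx": -3, "ty": -4.7, "tz": 0, "wx": 0, "wy": 0, "wz": 0, "jaw": 0},
  {"tx": -3, "ty": -4.7, "tz": 1, "wx": 0, "wy": 0, "wz": 0, "jaw": 0},
  {"tx": -2.6, "ty": -4.5, "tz": 2, "wx": 0, "wy": 0, "wz": 0, "jaw": 0},
  {"tx": 0, "ty": 0, "tz": 1, "wx": 0, "wy": 0, "wz": 0, "jaw": 0},
  {"tx": 0, "ty": 0, "tz": 0, "wx": 0, "wy": 0, "wz": 0, "jaw": 0},
])

```text
t: 16.82
tool_pos: [0.5204, 0.3218, 0.1796]
tool_rot: [3.135, -0.016, 0.004]
contact_force: [0.2, 0.1, 0.9]
opening: 0.0854
```

```bash
python3 -c "
from h import *
snap('wrist','w14');to(.5125,.341,.1);print(proj('w14',[.5125,.341,.058]))"
```

```text
t 16.88 pos [0.5206 0.3218 0.18  ] F [-0.6  0.5 -0.9] open 0.0851
shift cm [-0.85 -1.96  7.99] turn [ 0.006 -0.003 -0.011]
[294.90311862 204.7821508 ]
```

View pics/w14.png

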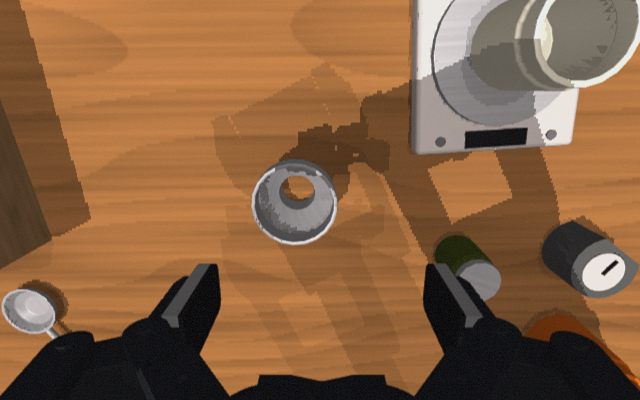

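>>> send_rows([
  {"tx": -0.8, "ty": -1.9, "tz": 2, "wx": 0, "wy": 0, "wz": -0.01, "jaw": 0},
  {"tx": 0, "ty": -0.1, "tz": 3, "wx": 0, "wy": 0, "wz": 0, "jaw": 0},
  {"tx": 0, "ty": 0, "tz": 2, "wx": 0, "wy": 0, "wz": 0, "jaw": 0},
  {"tx": 0, "ty": 0, "tz": 0, "wx": 0, "wy": 0, "wz": 0, "jaw": 0},
])

```text
t: 17.38
tool_pos: [0.5145, 0.3418, 0.1065]
tool_rot: [3.137, -0.007, 0.005]
contact_force: [-0.9, 0.0, 0.0]
opening: 0.0856
```

```bash
python3 -c "
from h import *
snap('wrist','w15');to(.5125,.341,.04);print(proj('w15',[.5125,.341,.058]))"
```

```text
t 17.43 pos [0.5152 0.3421 0.1078] F [ 0.3 -0.  -0.1] open 0.0853
shift cm [-0.3   0.09  6.78] turn [ 0.004 -0.005 -0.004]
[321.89133125 236.12207048]
```

View pics/w15.png

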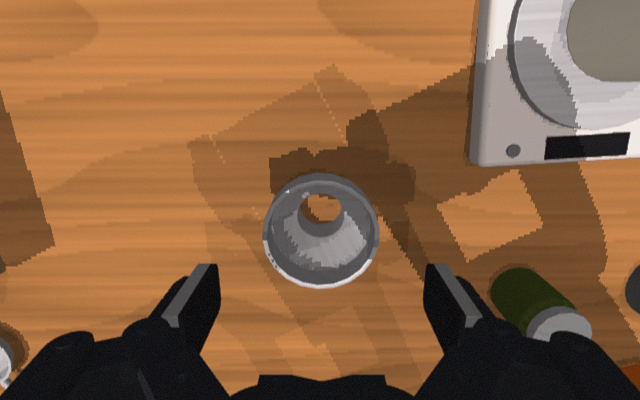

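>>> send_rows([
  {"tx": -0.1, "ty": 0.1, "tz": 2, "wx": 0, "wy": 0, "wz": 0, "jaw": 0},
  {"tx": -0.1, "ty": 0, "tz": 2.4, "wx": 0, "wy": 0, "wz": 0, "jaw": 0},
  {"tx": -0.1, "ty": 0, "tz": 1, "wx": 0, "wy": 0, "wz": 0, "jaw": 0},
  {"tx": 0, "ty": 0, "tz": 0, "wx": 0, "wy": 0, "wz": 0, "jaw": 0},
])

```text
t: 17.92
tool_pos: [0.5144, 0.3415, 0.0537]
tool_rot: [3.14, -0.008, 0.016]
contact_force: [1.5, -0.2, -0.1]
opening: 0.0854
```

```bash
python3 -c "
from h import *
snap('wrist','w16');to(.5135,.341,.04);print(proj('w16',[.5135,.341,.058]))"
```

```text
t 17.98 pos [0.5147 0.3417 0.0543] F [ 0.   0.3 -0. ] open 0.0851
shift cm [-0.14  0.07  1.42] turn [ 0.001 -0.011 -0.005]
[321.95473562 284.75217371]
```

View pics/w16.png

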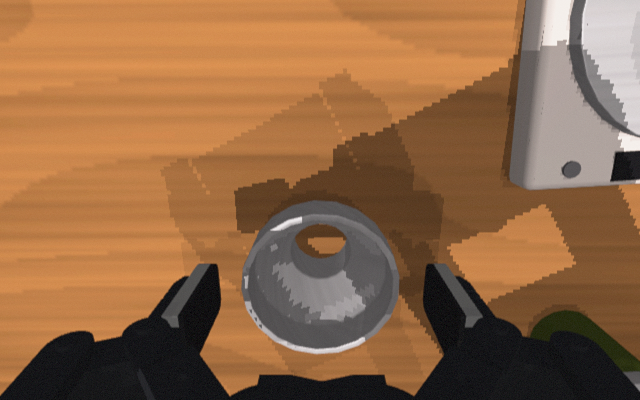

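>>> send_rows([
  {"tx": -0.1, "ty": 0.1, "tz": 0.8, "wx": 0, "wy": -0.01, "wz": 0, "jaw": 0},
  {"tx": 0, "ty": 0, "tz": 0.6, "wx": 0, "wy": 0, "wz": 0, "jaw": 0},
  {"tx": 0, "ty": 0, "tz": 0, "wx": 0, "wy": 0, "wz": 0, "jaw": 0},
])

```text
t: 18.35
tool_pos: [0.5151, 0.3412, 0.0414]
tool_rot: [-3.141, 0.008, -0.005]
contact_force: [0.3, -0.9, 0.0]
opening: 0.0852
```

```bash
python3 -c "
from h import *
to(.5135,.341,.04)"
```

```text
t 18.35 pos [0.5151 0.3412 0.0414] F [ 0.3 -0.9  0. ] open 0.0852
shift cm [-0.16  0.02  0.14] turn [-0.001 -0.003 -0.005]
```

>>> send_rows([
  {"tx": 0, "ty": 0, "tz": 0, "wx": 0, "wy": 0, "wz": 0, "jaw": 1},
  {"tx": 0, "ty": 0, "tz": 0, "wx": 0, "wy": 0, "wz": 0, "jaw": 1},
  {"tx": 0, "ty": 0, "tz": 0, "wx": 0, "wy": 0, "wz": 0, "jaw": 1},
  {"tx": 0, "ty": 0, "tz": 0, "wx": 0, "wy": 0, "wz": 0, "jaw": 1},
], squeeze=30)

```text
t: 18.85
tool_pos: [0.5156, 0.3415, 0.0421]
tool_rot: [-3.14, 0.008, -0.007]
contact_force: [-0.3, 0.4, 0.2]
opening: 0.066
```

```bash
python3 -c "
from h import *
snap('wrist','w17');to(.5135,.341,.04);print(proj('w17',[.5135,.341,.058]))
im=cv2.imread('pics/w17.png')
for x,c in((.5115,(255,0,0)),(.5135,(0,255,0)),(.5155,(0,0,255))):
    p=np.array([proj('w17',[x+.033*np.cos(a),.341+.033*np.sin(a),.058]) for a in np.linspace(0,6.28,60)]).astype(np.int32)
    cv2.polylines(im,[p],True,c,1)
cv2.imwrite('pics/w17o.png',cv2.resize(im[180:400,160:480],None,fx=2.4,fy=2.4))
"
```

```text
t 18.9 pos [0.5156 0.3415 0.0421] F [-1.  -0.1  0.2] open 0.0656
shift cm [-0.21  0.05  0.21] turn [-0.002 -0.005 -0.005]
[321.9824788  303.57560346]
```

View pics/w17o.png

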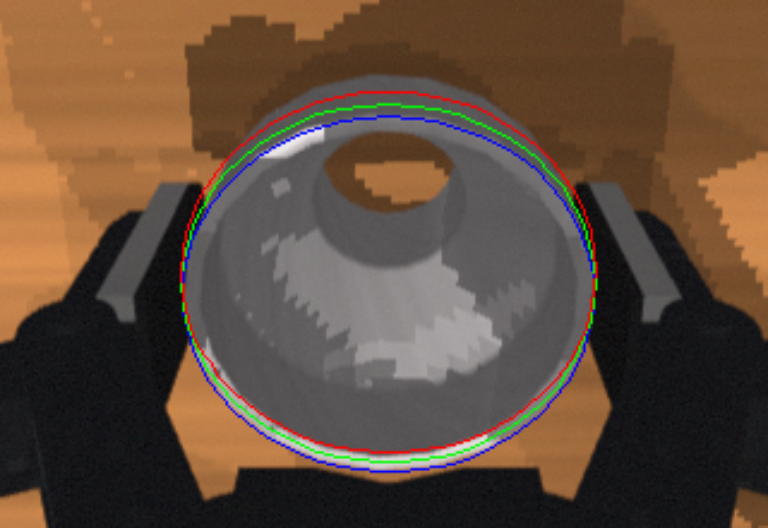

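>>> send_rows([
  {"tx": 0, "ty": 0, "tz": -1.5, "wx": 0, "wy": 0, "wz": 0, "jaw": 1},
  {"tx": 0, "ty": 0, "tz": -4, "wx": 0, "wy": 0, "wz": 0, "jaw": 1},
  {"tx": 0, "ty": 0, "tz": -5, "wx": 0, "wy": 0, "wz": 0, "jaw": 1},
  {"tx": 0, "ty": 0, "tz": -5, "wx": 0, "wy": 0, "wz": 0, "jaw": 1},
  {"tx": 0, "ty": 0, "tz": -2, "wx": 0, "wy": 0, "wz": 0, "jaw": 1},
])

```text
t: 19.52
tool_pos: [0.5132, 0.3405, 0.2224]
tool_rot: [3.141, -0.008, 0.001]
contact_force: [0.2, 0.7, -1.4]
opening: 0.0659
```

```bash
python3 -c "
from h import *
to(.6273,.1805,.2);snap('wrist','w18')"
```

```text
t 19.52 pos [0.5132 0.3405 0.2224] F [ 0.2  0.7 -1.4] open 0.0659
shift cm [11.49 15.94  2.25] turn [ 0.    -0.    -0.005]
```

View pics/w18.png

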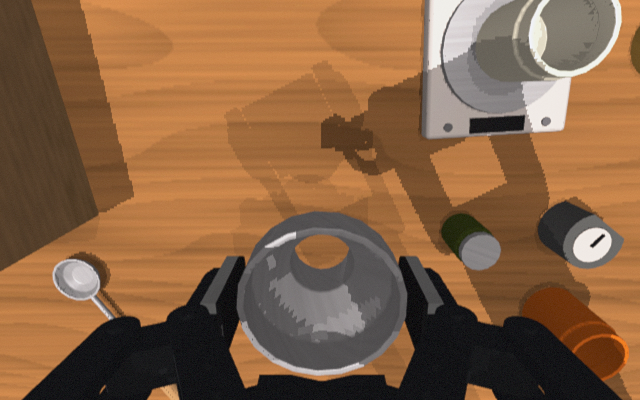

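Funnel is held straight in the jaws, centred near (322,302). Carry it to the jar.

>>> send_rows([
  {"tx": 2.5, "ty": 3.5, "tz": 0, "wx": 0, "wy": 0, "wz": 0, "jaw": 1},
  {"tx": 3, "ty": 4.2, "tz": 0, "wx": 0, "wy": 0, "wz": 0, "jaw": 1},
  {"tx": 2.8, "ty": 3.8, "tz": 0, "wx": 0, "wy": 0, "wz": 0, "jaw": 1},
  {"tx": 1.5, "ty": 2, "tz": 0, "wx": 0, "wy": 0, "wz": 0, "jaw": 1},
  {"tx": 0, "ty": 0, "tz": 0, "wx": 0, "wy": 0, "wz": 0, "jaw": 1},
])

```text
t: 20.2
tool_pos: [0.61, 0.2013, 0.2149]
tool_rot: [3.14, -0.005, -0.015]
contact_force: [-0.9, 0.0, -0.9]
opening: 0.0658
```

```bash
python3 -c "
from h import *
to(.6273,.1805,.2)"
```

```text
t 20.2 pos [0.61   0.2013 0.2149] F [-0.9  0.  -0.9] open 0.0658
shift cm [1.75 2.07 1.48] turn [ 0.002  0.01  -0.003]
```

>>> send_rows([
  {"tx": 1.6, "ty": 2, "tz": 0.5, "wx": 0, "wy": 0.01, "wz": 0, "jaw": 1},
  {"tx": 0.1, "ty": 0.1, "tz": 0.5, "wx": 0, "wy": 0, "wz": 0, "jaw": 1},
  {"tx": 0, "ty": 0, "tz": 0, "wx": 0, "wy": 0, "wz": 0, "jaw": 1},
  {"tx": 0, "ty": 0, "tz": 0, "wx": 0, "wy": 0, "wz": 0, "jaw": 1},
])

```text
t: 20.7
tool_pos: [0.6251, 0.1809, 0.2003]
tool_rot: [3.14, -0.001, -0.008]
contact_force: [-0.4, -0.8, -1.2]
opening: 0.066
```

```bash
python3 -c "
from h import *
to(.6273,.1805,.18)"
```

```text
t 20.7 pos [0.6251 0.1809 0.2003] F [-0.4 -0.8 -1.2] open 0.066
shift cm [0.23 0.03 2.03] turn [ 0.002  0.005 -0.001]
```

>>> send_rows([
  {"tx": 0.2, "ty": 0, "tz": 1.3, "wx": 0, "wy": 0.005, "wz": 0, "jaw": 1},
  {"tx": 0, "ty": 0, "tz": 1.2, "wx": 0, "wy": 0, "wz": 0, "jaw": 1},
  {"tx": 0, "ty": 0, "tz": 0.3, "wx": 0, "wy": 0, "wz": 0, "jaw": 1},
  {"tx": 0, "ty": 0, "tz": 0, "wx": 0, "wy": 0, "wz": 0, "jaw": 1},
])

```text
t: 21.2
tool_pos: [0.6264, 0.1819, 0.1699]
tool_rot: [3.14, 0.002, -0.001]
contact_force: [0.3, 0.3, -0.8]
opening: 0.066
```

```bash
python3 -c "
from h import *
to(.6273,.1805,.121);snap('wrist','w19');snap('top','t2');snap('side','s3')
a=cv2.imread('pics/s3.png')[150:300,140:320];b=cv2.imread('pics/w19.png')[180:400,180:470]
cv2.imwrite('pics/m1.png',cv2.resize(a,None,fx=4,fy=4));cv2.imwrite('pics/m2.png',cv2.resize(b,None,fx=2.5,fy=2.5))"
```

```text
t 21.2 pos [0.6264 0.1819 0.1699] F [ 0.3  0.3 -0.8] open 0.066
shift cm [0.09 0.13 4.89] turn [0.002 0.001 0.001]
```

View pics/m1.png

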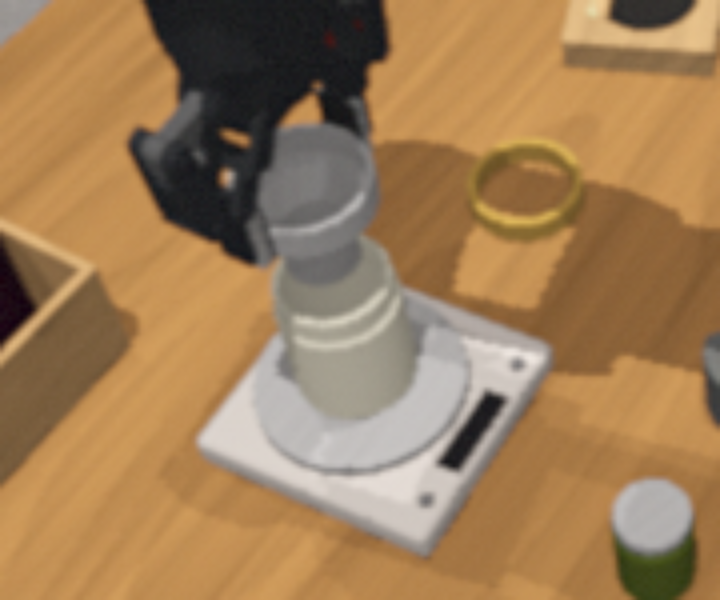

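View pics/m2.png

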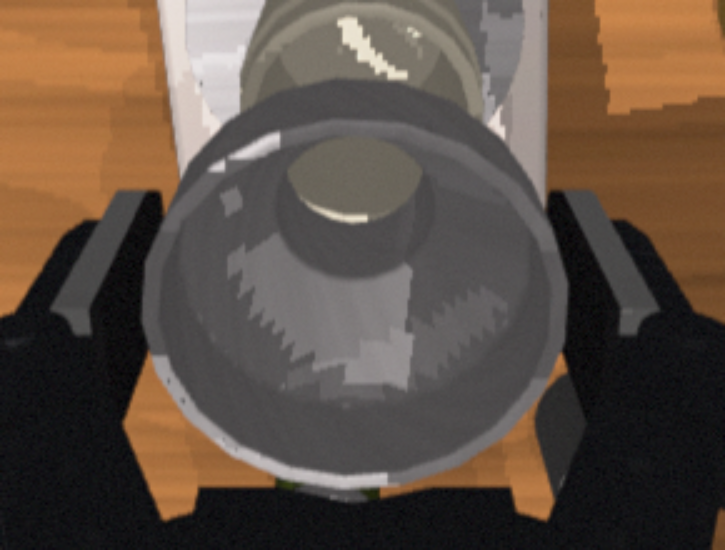

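>>> send_rows([
  {"tx": 0.1, "ty": 0.1, "tz": 1, "wx": 0, "wy": 0, "wz": 0, "jaw": 1},
  {"tx": 0, "ty": 0, "tz": 1, "wx": 0, "wy": 0, "wz": 0, "jaw": 1},
  {"tx": 0, "ty": 0, "tz": 0.5, "wx": 0, "wy": 0, "wz": 0, "jaw": 1},
  {"tx": 0, "ty": 0, "tz": 0, "wx": 0, "wy": 0, "wz": 0, "jaw": 1},
])

```text
t: 21.85
tool_pos: [0.6281, 0.1807, 0.1443]
tool_rot: [3.14, 0.001, 0.002]
contact_force: [0.3, 0.4, -0.6]
opening: 0.0662
```

```bash
python3 -c "
from h import *
to(.6273,.1805,.121);snap('side','s4')
a=cv2.imread('pics/s4.png')[150:300,140:320]
cv2.imwrite('pics/m3.png',cv2.resize(a,None,fx=4,fy=4))"
```

```text
t 21.85 pos [0.6281 0.1807 0.1443] F [ 0.3  0.4 -0.6] open 0.0662
shift cm [-0.08  0.01  2.33] turn [ 0.002 -0.001  0.001]
```

View pics/m3.png

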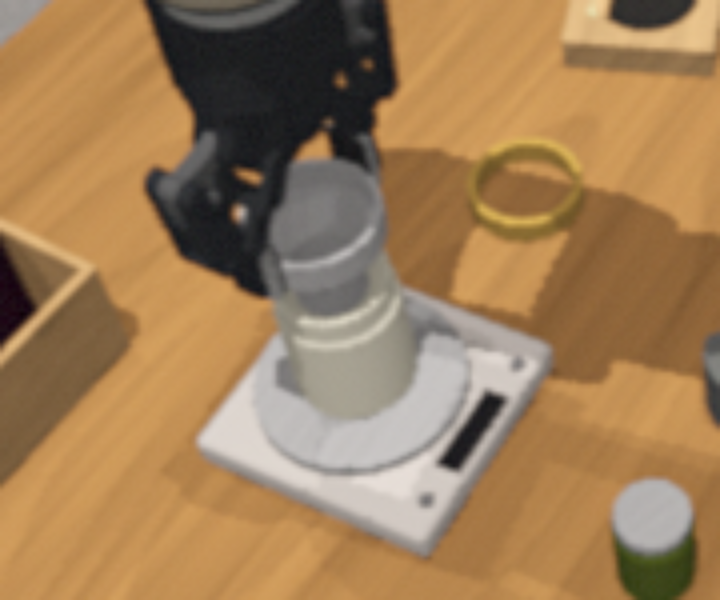

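The spout should be about 8 mm inside the mouth with no side force. Continue.

>>> send_rows([
  {"tx": -0.1, "ty": 0, "tz": 0.7, "wx": 0, "wy": 0, "wz": 0, "jaw": 1},
  {"tx": 0, "ty": 0, "tz": 0.7, "wx": 0, "wy": 0, "wz": 0, "jaw": 1},
  {"tx": 0, "ty": 0, "tz": 0.5, "wx": 0, "wy": 0, "wz": 0, "jaw": 1},
  {"tx": 0, "ty": 0, "tz": 0, "wx": 0, "wy": 0, "wz": 0, "jaw": 1},
])

```text
t: 22.4
tool_pos: [0.6273, 0.1807, 0.1245]
tool_rot: [3.14, 0.001, 0.003]
contact_force: [-0.4, -0.5, -0.1]
opening: 0.0658
```

```bash
python3 -c "
from h import *
to(.6273,.1805,.121)"
```

```text
t 22.4 pos [0.6273 0.1807 0.1245] F [-0.4 -0.5 -0.1] open 0.0658
shift cm [0.   0.02 0.35] turn [ 0.001 -0.002  0.001]
```

>>> send_rows([
  {"tx": 0, "ty": 0, "tz": 0.2, "wx": 0, "wy": 0, "wz": 0, "jaw": 1},
  {"tx": 0, "ty": 0, "tz": 0.2, "wx": 0, "wy": 0, "wz": 0, "jaw": 1},
  {"tx": 0, "ty": 0, "tz": 0, "wx": 0, "wy": 0, "wz": 0, "jaw": 1},
])

```text
t: 22.78
tool_pos: [0.6285, 0.1807, 0.1229]
tool_rot: [3.14, 0.001, 0.008]
contact_force: [-0.8, 0.1, -0.9]
opening: 0.0661
```

>>> send_rows([
  {"tx": 0, "ty": 0, "tz": 0, "wx": 0, "wy": 0, "wz": 0, "jaw": 1},
])

```text
t: 22.9
tool_pos: [0.6284, 0.1807, 0.1228]
tool_rot: [3.14, 0.001, 0.007]
contact_force: [-0.3, -0.5, -0.1]
opening: 0.0663
```

>>> send_rows([
  {"tx": -0.1, "ty": 0, "tz": 0.2, "wx": 0, "wy": 0, "wz": 0, "jaw": 1},
  {"tx": 0, "ty": 0, "tz": 0.1, "wx": 0, "wy": 0, "wz": 0, "jaw": 1},
  {"tx": 0, "ty": 0, "tz": 0, "wx": 0, "wy": 0, "wz": 0, "jaw": 1},
])

```text
t: 23.28
tool_pos: [0.6288, 0.1808, 0.1227]
tool_rot: [3.14, 0.001, 0.013]
contact_force: [-1.8, -0.7, 0.8]
opening: 0.0659
```

>>> send_rows([
  {"tx": 0, "ty": 0, "tz": 0.1, "wx": 0, "wy": 0, "wz": 0, "jaw": 1},
  {"tx": 0, "ty": 0, "tz": 0.1, "wx": 0, "wy": 0, "wz": 0, "jaw": 1},
  {"tx": 0, "ty": 0, "tz": 0, "wx": 0, "wy": 0, "wz": 0, "jaw": 1},
])

```text
t: 23.65
tool_pos: [0.6294, 0.1809, 0.1228]
tool_rot: [3.141, 0.002, 0.016]
contact_force: [-2.0, -0.2, 2.6]
opening: 0.0662
```

>>> send_rows([
  {"tx": 0, "ty": 0, "tz": 0, "wx": 0, "wy": 0, "wz": 0, "jaw": 0},
  {"tx": 0, "ty": 0, "tz": 0, "wx": 0, "wy": 0, "wz": 0, "jaw": 0},
  {"tx": 0, "ty": 0, "tz": 0, "wx": 0, "wy": 0, "wz": 0, "jaw": 0},
  {"tx": 0, "ty": 0, "tz": -0.5, "wx": 0, "wy": 0, "wz": 0, "jaw": 0},
  {"tx": 0, "ty": 0, "tz": -1, "wx": 0, "wy": 0, "wz": 0, "jaw": 0},
])

```text
t: 24.28
tool_pos: [0.6279, 0.1809, 0.135]
tool_rot: [3.14, 0.001, 0.009]
contact_force: [-0.5, 0.0, -0.4]
opening: 0.0857
```

>>> send_rows([
  {"tx": 0, "ty": 0, "tz": -2, "wx": 0, "wy": 0, "wz": 0, "jaw": 0},
  {"tx": 0, "ty": 0, "tz": -4, "wx": 0, "wy": 0, "wz": 0, "jaw": 0},
  {"tx": 0, "ty": 0, "tz": -4, "wx": 0, "wy": 0, "wz": 0, "jaw": 0},
  {"tx": -2, "ty": 0, "tz": 0, "wx": 0, "wy": 0, "wz": 0, "jaw": 0},
  {"tx": -2, "ty": 0, "tz": 0, "wx": 0, "wy": 0, "wz": 0, "jaw": 0},
])

```text
t: 24.9
tool_pos: [0.5893, 0.1812, 0.2481]
tool_rot: [-3.141, -0.001, -0.026]
contact_force: [-0.0, 0.0, -0.7]
opening: 0.0857
```

```bash
python3 -c "
from h import *
snap('wrist','w20');to(.444,.0795,.17,-.62);snap('side','s5')
a=cv2.imread('pics/s5.png')[150:300,140:320]
cv2.imwrite('pics/m4.png',cv2.resize(a,None,fx=4,fy=4))
b=cv2.imread('pics/w20.png')
for c,(x,y,z,r) in {(0,0,255):(.626,.1805,.137,.033),(0,255,0):(.623,.1803,.03,.055)}.items():
    p=np.array([proj('w20',[x+r*np.cos(a),y+r*np.sin(a),z]) for a in np.linspace(0,6.28,60)]).astype(np.int32)
    cv2.polylines(b,[p],True,c,1)
cv2.imwrite('pics/m5.png',b)
"
```

```text
t 24.95 pos [0.588  0.1815 0.2491] F [0.8 1.4 0.4] open 0.0855
shift cm [-14.54  10.2    7.65] turn [-0.006 -0.016  0.621]
```

View pics/m4.png

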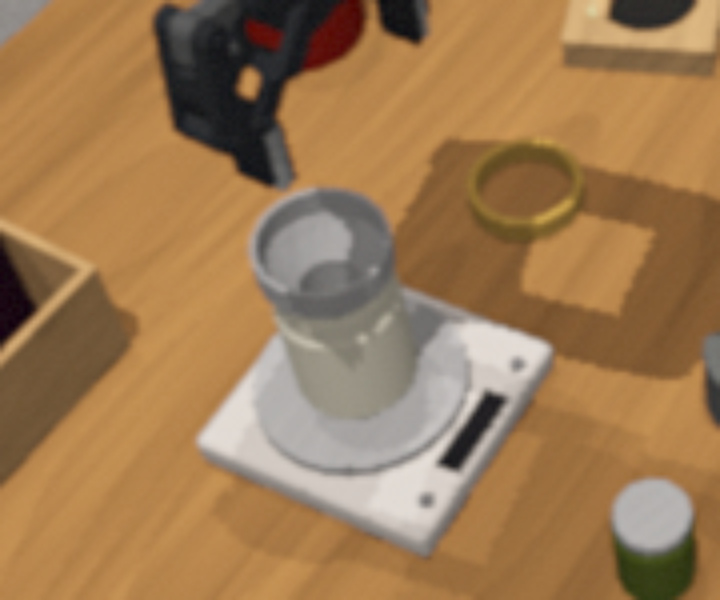

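View pics/m5.png

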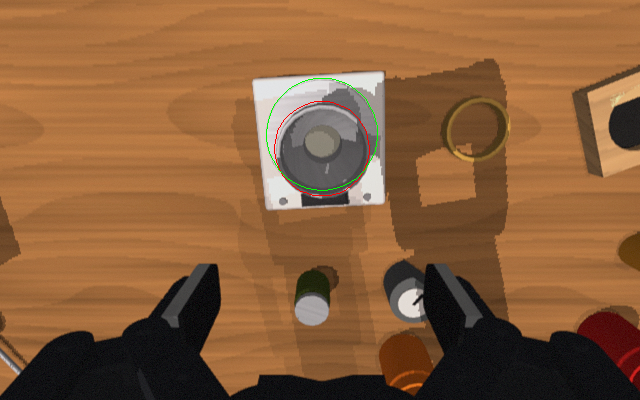

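>>> send_rows([
  {"tx": -4.5, "ty": 3.2, "tz": 0, "wx": 0, "wy": 0, "wz": 0, "jaw": 0},
  {"tx": -4.5, "ty": 3.2, "tz": 0, "wx": 0, "wy": 0, "wz": 0, "jaw": 0},
  {"tx": -4, "ty": 2.8, "tz": 2, "wx": 0, "wy": 0, "wz": 0, "jaw": 0},
  {"tx": 0, "ty": 0, "tz": 2, "wx": 0, "wy": 0, "wz": 0.15, "jaw": 0},
  {"tx": 0, "ty": 0, "tz": 1, "wx": 0, "wy": 0, "wz": 0.15, "jaw": 0},
])

```text
t: 25.62
tool_pos: [0.4599, 0.0864, 0.1994]
tool_rot: [-3.1, 0.481, -0.04]
contact_force: [0.8, -0.1, -0.1]
opening: 0.0856
```

>>> send_rows([
  {"tx": 0, "ty": 0, "tz": 0, "wx": 0, "wy": 0, "wz": 0.15, "jaw": 0},
  {"tx": 0, "ty": 0, "tz": 0, "wx": 0, "wy": 0, "wz": 0.14, "jaw": 0},
  {"tx": 0, "ty": 0, "tz": 0, "wx": 0, "wy": 0, "wz": 0, "jaw": 0},
])

```text
t: 26.0
tool_pos: [0.4609, 0.0858, 0.2009]
tool_rot: [-2.99, 0.937, -0.041]
contact_force: [0.2, -0.4, 0.5]
opening: 0.0853
```

```bash
python3 -c "
from h import *
snap('wrist','w21');to(.444,.0795,.11,-.62);print(proj('w21',[.444,.0795,.042]))
snap('top','t3')
a=cv2.imread('pics/w21.png');cv2.imwrite('pics/m6.png',a)"
```

```text
t 26.05 pos [0.461  0.0858 0.2009] F [-0.1  0.4 -0.1] open 0.0854
shift cm [-1.25  1.62  9.04] turn [-0.016 -0.023  0.013]
[340.66418932 197.56704357]
```

View pics/m6.png

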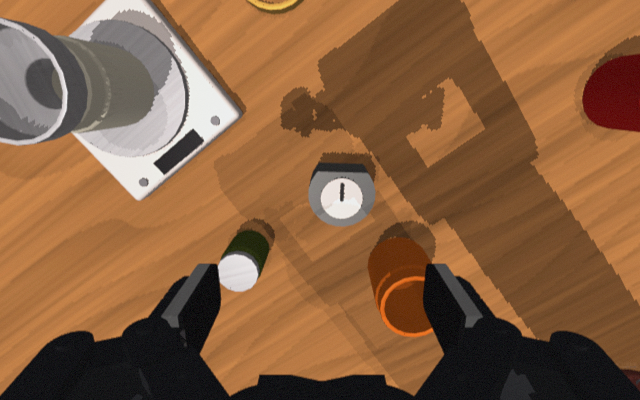

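View pics/t3.png

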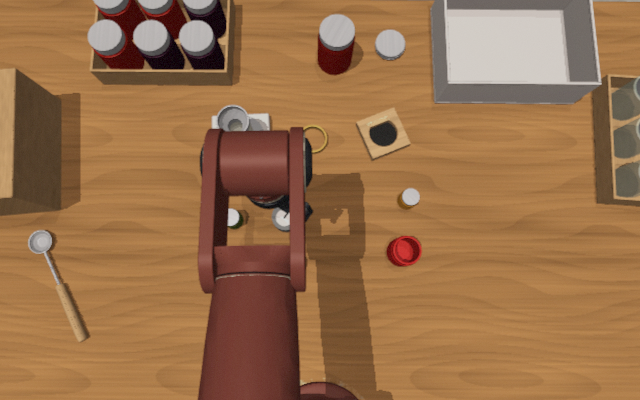

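>>> send_rows([
  {"tx": -1.2, "ty": 1.6, "tz": 2, "wx": -0.015, "wy": -0.02, "wz": 0.01, "jaw": 0},
  {"tx": 0, "ty": 0, "tz": 3, "wx": 0, "wy": 0, "wz": 0, "jaw": 0},
  {"tx": 0, "ty": 0, "tz": 2.5, "wx": 0, "wy": 0, "wz": 0, "jaw": 0},
  {"tx": 0, "ty": 0, "tz": 0.5, "wx": 0, "wy": 0, "wz": 0, "jaw": 0},
  {"tx": 0, "ty": 0, "tz": 0, "wx": 0, "wy": 0, "wz": 0, "jaw": 0},
])

```text
t: 26.72
tool_pos: [0.4447, 0.0792, 0.1217]
tool_rot: [-2.996, 0.942, -0.011]
contact_force: [-0.1, 0.6, -0.1]
opening: 0.0854
```

```bash
python3 -c "
from h import *
snap('wrist','w22');to(.444,.0795,.03,-.62);print(proj('w22',[.444,.0795,.042]))"
```

```text
t 26.77 pos [0.4448 0.0792 0.122 ] F [-0.2 -0.  -0.1] open 0.0852
shift cm [-0.15  0.06  9.19] turn [-0.004 -0.007  0.011]
[321.2703607  215.46574167]
```

View pics/w22.png

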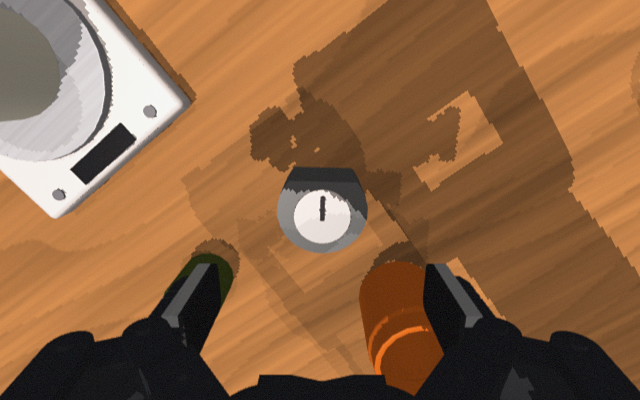

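>>> send_rows([
  {"tx": -0.1, "ty": 0, "tz": 2.5, "wx": 0, "wy": -0.005, "wz": 0.01, "jaw": 0},
  {"tx": -0.1, "ty": 0, "tz": 3, "wx": 0, "wy": 0, "wz": 0, "jaw": 0},
  {"tx": -0.1, "ty": 0, "tz": 1.8, "wx": 0, "wy": 0, "wz": 0, "jaw": 0},
  {"tx": 0, "ty": 0, "tz": 0, "wx": 0, "wy": 0, "wz": 0, "jaw": 0},
])

```text
t: 27.28
tool_pos: [0.4483, 0.0813, 0.0539]
tool_rot: [-2.986, 0.953, -0.022]
contact_force: [0.5, 0.3, -0.3]
opening: 0.0853
```

```bash
python3 -c "
from h import *
snap('wrist','w23');to(.444,.0795,.027,-.62);print(proj('w23',[.444,.0795,.042]))"
```

```text
t 27.32 pos [0.4492 0.0813 0.0549] F [ 0.6 -0.7  0.4] open 0.0856
shift cm [-0.36  0.48  2.78] turn [-0.012 -0.013  0.002]
[329.18598807 269.78177491]
```

View pics/w23.png

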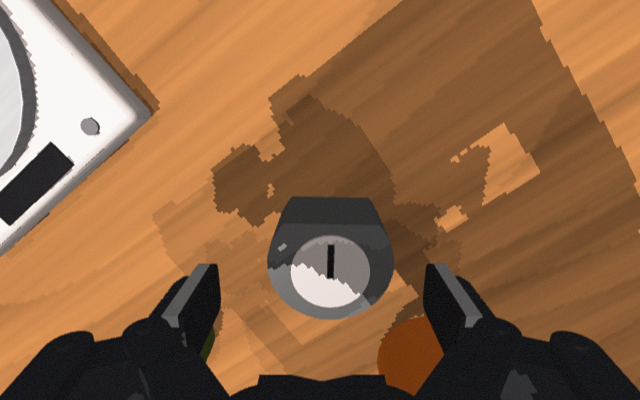

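>>> send_rows([
  {"tx": -0.3, "ty": 0.4, "tz": 1.2, "wx": -0.01, "wy": -0.012, "wz": 0, "jaw": 0},
  {"tx": 0, "ty": 0, "tz": 1.2, "wx": 0, "wy": 0, "wz": 0, "jaw": 0},
  {"tx": 0, "ty": 0, "tz": 0.2, "wx": 0, "wy": 0, "wz": 0, "jaw": 0},
  {"tx": 0, "ty": 0, "tz": 0, "wx": 0, "wy": 0, "wz": 0, "jaw": 0},
])

```text
t: 27.82
tool_pos: [0.4468, 0.0797, 0.0301]
tool_rot: [-2.99, 0.954, -0.009]
contact_force: [0.5, -0.8, 0.0]
opening: 0.0857
```

```bash
python3 -c "
from h import *
to(.444,.0795,.027,-.62)"
```

```text
t 27.82 pos [0.4468 0.0797 0.0301] F [ 0.5 -0.8  0. ] open 0.0857
shift cm [-0.21  0.18  0.3 ] turn [-0.004 -0.005  0.002]
```

>>> send_rows([
  {"tx": -0.1, "ty": 0.2, "tz": 0.3, "wx": 0, "wy": -0.005, "wz": 0, "jaw": 0},
  {"tx": 0, "ty": 0, "tz": 0, "wx": 0, "wy": 0, "wz": 0, "jaw": 1},
  {"tx": 0, "ty": 0, "tz": 0, "wx": 0, "wy": 0, "wz": 0, "jaw": 1},
  {"tx": 0, "ty": 0, "tz": 0, "wx": 0, "wy": 0, "wz": 0, "jaw": 1},
  {"tx": 0, "ty": 0, "tz": 0, "wx": 0, "wy": 0, "wz": 0, "jaw": 1},
], squeeze=30)

```text
t: 28.45
tool_pos: [0.4453, 0.0786, 0.0276]
tool_rot: [-2.988, 0.953, -0.003]
contact_force: [0.4, 0.3, -0.4]
opening: 0.057
```

>>> send_rows([
  {"tx": 0, "ty": 0, "tz": 0, "wx": 0, "wy": 0, "wz": 0, "jaw": 1},
])

```text
t: 28.58
tool_pos: [0.4453, 0.0786, 0.0276]
tool_rot: [-2.988, 0.953, -0.003]
contact_force: [0.6, 0.3, -1.1]
opening: 0.0569
```

```bash
python3 -c "
from h import *
snap('wrist','w24');to(.444,.0795,.027,-.62);print(proj('w24',[.444,.0795,.042]))
b=cv2.imread('pics/w24.png');cv2.imwrite('pics/m7.png',cv2.resize(b[180:400,180:470],None,fx=2.5,fy=2.5))"
```

```text
t 28.62 pos [0.4453 0.0786 0.0276] F [-0.1 -1.  -0.8] open 0.0567
shift cm [-0.16 -0.    0.06] turn [-0.005 -0.     0.002]
[319.92185754 300.75825489]
```

View pics/m7.png

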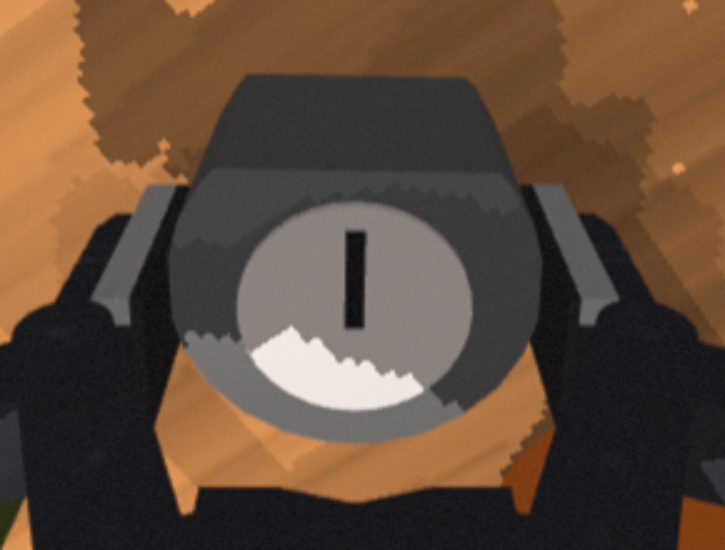

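>>> send_rows([
  {"tx": 0, "ty": 0, "tz": -1.5, "wx": 0, "wy": 0, "wz": 0, "jaw": 1},
  {"tx": 0, "ty": 0, "tz": -4, "wx": 0, "wy": 0, "wz": 0, "jaw": 1},
  {"tx": 0, "ty": 0, "tz": -4, "wx": 0, "wy": 0, "wz": 0, "jaw": 1},
  {"tx": 0, "ty": 0, "tz": -3, "wx": 0, "wy": 0, "wz": 0, "jaw": 1},
  {"tx": 0, "ty": 0, "tz": 0, "wx": 0, "wy": 0, "wz": 0, "jaw": 1},
])

```text
t: 29.25
tool_pos: [0.4441, 0.0781, 0.1588]
tool_rot: [-2.988, 0.953, -0.003]
contact_force: [-0.7, 0.6, -0.9]
opening: 0.0565
```

>>> send_rows([
  {"tx": 0, "ty": 0, "tz": 0, "wx": 0, "wy": 0, "wz": -0.17, "jaw": 1},
  {"tx": 0, "ty": 0, "tz": 0, "wx": 0, "wy": 0, "wz": -0.17, "jaw": 1},
  {"tx": 0, "ty": 0, "tz": 0, "wx": 0, "wy": 0, "wz": -0.17, "jaw": 1},
  {"tx": 0, "ty": 0, "tz": 0, "wx": 0, "wy": 0, "wz": -0.17, "jaw": 1},
  {"tx": 0, "ty": 0, "tz": 0, "wx": 0, "wy": 0, "wz": -0.17, "jaw": 1},
])

```text
t: 29.88
tool_pos: [0.4396, 0.0781, 0.1517]
tool_rot: [-3.11, -0.407, 0.01]
contact_force: [-0.3, -0.4, -1.7]
opening: 0.0565
```

```bash
python3 -c "
from h import *
to(.6415,-.137,.14,.398)"
```

```text
t 29.88 pos [0.4396 0.0781 0.1517] F [-0.3 -0.4 -1.7] open 0.0565
shift cm [13.98 25.99  0.94] turn [-0.006  0.006 -0.138]
```

>>> send_rows([
  {"tx": 0, "ty": 0, "tz": 0, "wx": 0, "wy": 0, "wz": -0.1, "jaw": 1},
  {"tx": 0, "ty": 0, "tz": 0, "wx": 0, "wy": 0, "wz": 0, "jaw": 1},
])

```text
t: 30.12
tool_pos: [0.4375, 0.0781, 0.1483]
tool_rot: [-3.084, -0.566, 0.019]
contact_force: [0.5, -0.9, -1.5]
opening: 0.0566
```

```bash
python3 -c "
from h import *
to(.6415,-.137,.15,.398)"
```

```text
t 30.12 pos [0.4375 0.0781 0.1483] F [ 0.5 -0.9 -1.5] open 0.0566
shift cm [11.43 27.35 -0.52] turn [-0.009  0.011 -0.035]
```

>>> send_rows([
  {"tx": 1.5, "ty": 3.5, "tz": 0, "wx": 0, "wy": 0, "wz": -0.03, "jaw": 1},
  {"tx": 2.2, "ty": 5.3, "tz": 0, "wx": 0, "wy": 0, "wz": 0, "jaw": 1},
  {"tx": 2.2, "ty": 5.3, "tz": -0.3, "wx": 0, "wy": 0, "wz": 0, "jaw": 1},
  {"tx": 2.2, "ty": 5.3, "tz": -0.3, "wx": 0, "wy": 0, "wz": 0, "jaw": 1},
  {"tx": 1.5, "ty": 3, "tz": -0.3, "wx": 0, "wy": 0, "wz": 0, "jaw": 1},
])

```text
t: 30.75
tool_pos: [0.6119, -0.096, 0.1476]
tool_rot: [-3.072, -0.604, 0.029]
contact_force: [0.0, -0.0, -1.6]
opening: 0.0567
```

```bash
python3 -c "
from h import *
to(.6415,-.137,.14,.398)"
```

```text
t 30.75 pos [ 0.6119 -0.096   0.1476] F [ 0.  -0.  -1.6] open 0.0567
shift cm [1.2  4.93 0.67] turn [-0.014  0.016 -0.01 ]
```

>>> send_rows([
  {"tx": 0.8, "ty": 2.8, "tz": 0, "wx": -0.01, "wy": 0.015, "wz": -0.01, "jaw": 1},
  {"tx": 0.3, "ty": 1, "tz": 0, "wx": 0, "wy": 0, "wz": 0, "jaw": 1},
  {"tx": 0, "ty": 0, "tz": 0, "wx": 0, "wy": 0, "wz": 0, "jaw": 1},
  {"tx": 0, "ty": 0, "tz": 0, "wx": 0, "wy": 0, "wz": 0, "jaw": 1},
])

```text
t: 31.25
tool_pos: [0.6362, -0.1281, 0.1431]
tool_rot: [-3.074, -0.61, 0.011]
contact_force: [-0.6, 0.0, -0.8]
opening: 0.0569
```

```bash
python3 -c "
from h import *
to(.6415,-.137,.08,.398)
snap('wrist','w25');snap('side','s6')"
```

```text
t 31.25 pos [ 0.6362 -0.1281  0.1431] F [-0.6  0.  -0.8] open 0.0569
shift cm [0.19 1.08 6.3 ] turn [-0.009  0.006 -0.006]
```

View pics/w25.png

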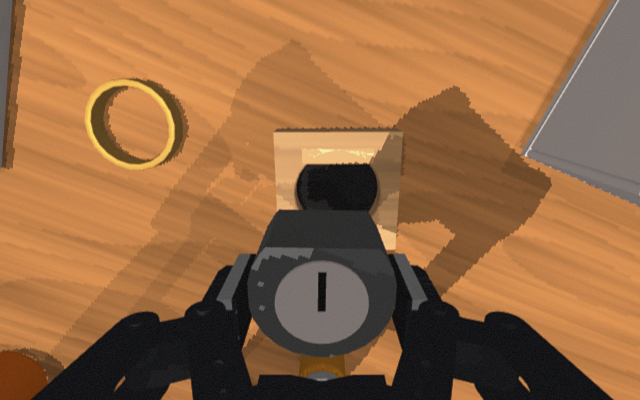

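```bash
python3 -c "
from h import *
b=cv2.imread('pics/w25.png');cv2.imwrite('pics/m8.png',cv2.resize(b[115:265,250:420],None,fx=4,fy=4,interpolation=cv2.INTER_CUBIC))
a=ray('w25',275,131,.022);c=ray('w25',403.5,133,.022);d=c-a;print(np.linalg.norm(d),a,c)
n=np.array([-d[1],d[0],0])/np.linalg.norm(d);n=n if n[0]>0 else -n
print('yaw',np.arctan2(n[1],n[0]),'ctr',(a+c)/2-n*.046)
"
```

```text
0.09150376914395686 [ 0.66608118 -0.07885639  0.022     ] [ 0.69985786 -0.163898    0.022     ]
yaw 0.37807147386409984 ctr [ 0.64021813 -0.13835712  0.022     ]
```

View pics/m8.png

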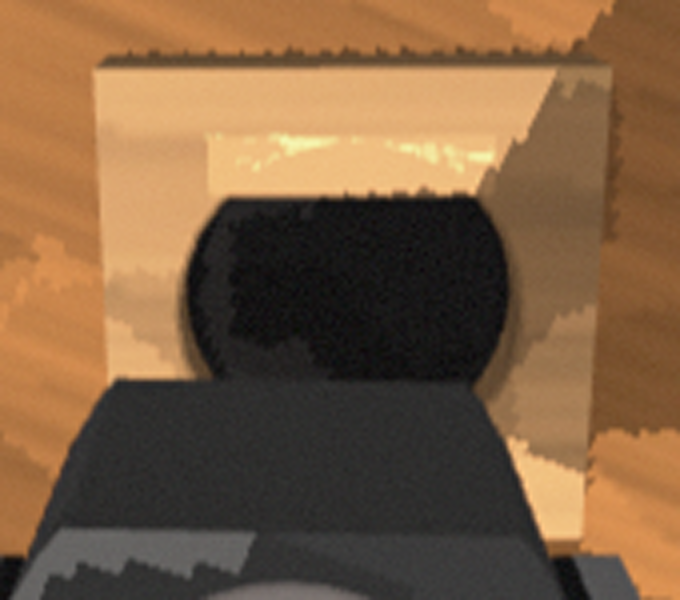

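>>> send_rows([
  {"tx": 0.2, "ty": 1, "tz": 2, "wx": -0.009, "wy": 0.006, "wz": 0, "jaw": 1},
  {"tx": 0, "ty": 0.1, "tz": 2, "wx": 0, "wy": 0, "wz": 0, "jaw": 1},
  {"tx": 0, "ty": 0, "tz": 1.5, "wx": 0, "wy": 0, "wz": 0, "jaw": 1},
  {"tx": 0, "ty": 0, "tz": 0, "wx": 0, "wy": 0, "wz": 0, "jaw": 1},
  {"tx": 0, "ty": 0, "tz": 0, "wx": 0, "wy": 0, "wz": 0, "jaw": 1},
])

```text
t: 31.98
tool_pos: [0.6418, -0.1348, 0.0871]
tool_rot: [3.08, 0.616, 0.003]
contact_force: [0.5, -0.1, -0.6]
opening: 0.0568
```

```bash
python3 -c "
from h import *
to(.6415,-.1375,.036,.395)
snap('wrist','w26')"
```

```text
t 31.98 pos [ 0.6418 -0.1348  0.0871] F [ 0.5 -0.1 -0.6] open 0.0568
shift cm [-0.14  0.24  5.11] turn [ 0.001 -0.002 -0.   ]
```

View pics/w26.png

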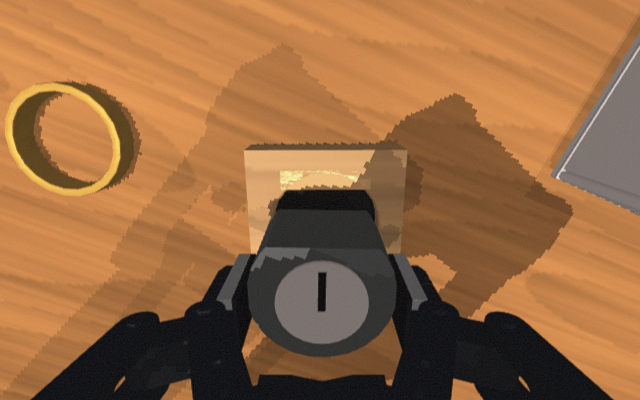

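>>> send_rows([
  {"tx": -0.1, "ty": 0.2, "tz": 1.2, "wx": 0, "wy": 0, "wz": 0, "jaw": 1},
  {"tx": 0, "ty": 0, "tz": 1.2, "wx": 0, "wy": 0, "wz": 0, "jaw": 1},
  {"tx": 0, "ty": 0, "tz": 0.4, "wx": 0, "wy": 0, "wz": 0, "jaw": 1},
  {"tx": 0, "ty": 0, "tz": 0, "wx": 0, "wy": 0, "wz": 0, "jaw": 1},
])

```text
t: 32.52
tool_pos: [0.642, -0.1374, 0.058]
tool_rot: [3.08, 0.615, 0.004]
contact_force: [-0.6, 0.0, -2.7]
opening: 0.0567
```

```bash
python3 -c "
from h import *
to(.6415,-.1375,.036,.395)
snap('wrist','w27')
b=cv2.imread('pics/w27.png');cv2.imwrite('pics/m9.png',cv2.resize(b[120:320,220:440],None,fx=3,fy=3,interpolation=cv2.INTER_CUBIC))
a=ray('w27',0,0,.022)"
```

```text
t 32.52 pos [ 0.642  -0.1374  0.058 ] F [-0.6  0.  -2.7] open 0.0567
shift cm [-0.06 -0.02  2.2 ] turn [ 0.002 -0.002 -0.001]
```

View pics/m9.png

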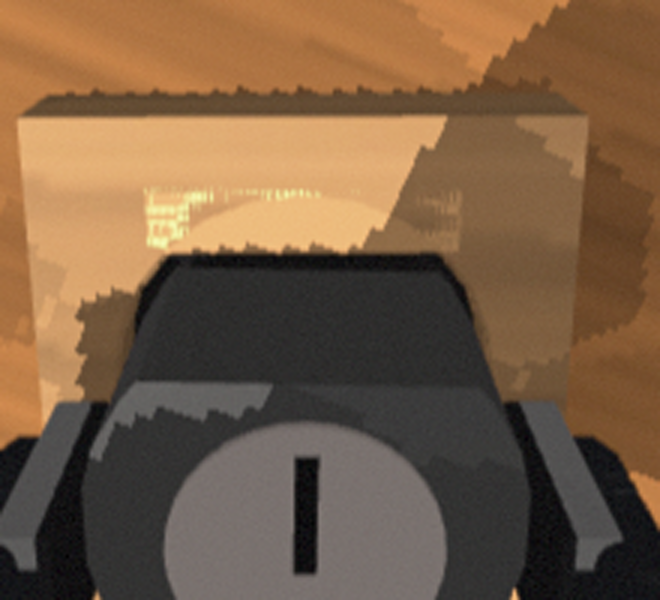

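```bash
python3 -c "
from h import *
n=np.array([np.cos(.39),np.sin(.39)]);c=np.array([.640,-.138])
f=lambda p:(p-np.array([220,120]))*3
print('block edge',f(proj('w27',[*(c+.046*n),.022])),'recess flat',f(proj('w27',[*(c+.023*n),.022])))
for z in(.028,.0305,.033):print('timer flat bottom if centred',z,f(proj('w27',[*(c+.020*n),z])), 'top',f(proj('w27',[*(c+.020*n),z+.042])))
"
```

```text
block edge [303.25269699 117.29051506] recess flat [302.61685945 252.16194299]
timer flat bottom if centred 0.028 [302.54973215 281.11315518] top [302.6641353  395.26240183]
timer flat bottom if centred 0.0305 [302.55503941 286.40862979] top [302.67315645 404.26353661]
timer flat bottom if centred 0.033 [302.56049698 291.85409317] top [302.68251289 413.59921385]
```

The timer sits about 3 mm too far toward the flat (flat bottom at row 266 in the crop against 286 predicted). I'll shift back 3 mm, then lower.

>>> send_rows([
  {"tx": -0.3, "ty": 0, "tz": 0, "wx": 0, "wy": 0, "wz": 0, "jaw": 1},
  {"tx": 0, "ty": 0, "tz": 0, "wx": 0, "wy": 0, "wz": 0, "jaw": 1},
  {"tx": 0, "ty": 0, "tz": 0, "wx": 0, "wy": 0, "wz": 0, "jaw": 1},
])

```text
t: 32.95
tool_pos: [0.6397, -0.1389, 0.0592]
tool_rot: [3.079, 0.615, 0.007]
contact_force: [-0.7, -0.2, -0.7]
opening: 0.0571
```

```bash
python3 -c "
from h import *
to(.6415,-.1375,.036,.395)
snap('wrist','w28')
b=cv2.imread('pics/w28.png');cv2.imwrite('pics/m10.png',cv2.resize(b[120:320,220:440],None,fx=3,fy=3,interpolation=cv2.INTER_CUBIC))
n=np.array([np.cos(.39),np.sin(.39)]);c=np.array([.640,-.138])
f=lambda p:(p-np.array([220,120]))*3
print('block edge',f(proj('w28',[*(c+.046*n),.022])),'recess flat',f(proj('w28',[*(c+.023*n),.022])))
for z in(.0295,):print('timer flat bottom if centred',z,f(proj('w28',[*(c+.020*n),z])), 'top',f(proj('w28',[*(c+.020*n),z+.042])))
"
```

```text
t 32.95 pos [ 0.6397 -0.1389  0.0592] F [-0.7 -0.2 -0.7] open 0.0571
shift cm [ 0.21 -0.07  2.32] turn [ 0.003 -0.004 -0.001]
block edge [300.08128276  99.78589836] recess flat [299.56769513 235.07914554]
timer flat bottom if centred 0.0295 [299.45118839 266.44397189] top [299.05242472 376.61205372]
```

View pics/m10.png

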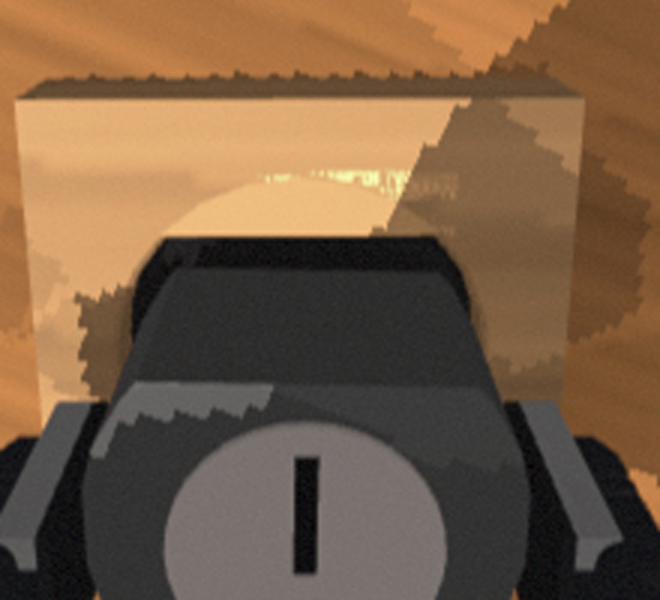

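>>> send_rows([
  {"tx": 0, "ty": -0.1, "tz": 0.5, "wx": 0, "wy": 0, "wz": 0, "jaw": 1},
  {"tx": 0, "ty": 0, "tz": 0.5, "wx": 0, "wy": 0, "wz": 0, "jaw": 1},
  {"tx": 0, "ty": 0, "tz": 0.2, "wx": 0, "wy": 0, "wz": 0, "jaw": 1},
  {"tx": 0, "ty": 0, "tz": 0, "wx": 0, "wy": 0, "wz": 0, "jaw": 1},
])

```text
t: 33.5
tool_pos: [0.6392, -0.1378, 0.046]
tool_rot: [3.079, 0.615, 0.006]
contact_force: [-0.4, -0.4, -1.3]
opening: 0.0566
```

```bash
python3 -c "
from h import *
to(.639,-.1375,.036,.395)"
```

```text
t 33.5 pos [ 0.6392 -0.1378  0.046 ] F [-0.4 -0.4 -1.3] open 0.0566
shift cm [-0.01 -0.03  1.  ] turn [ 0.002 -0.003 -0.001]
```

>>> send_rows([
  {"tx": 0, "ty": 0, "tz": 0.4, "wx": 0, "wy": 0, "wz": 0, "jaw": 1},
  {"tx": 0, "ty": 0, "tz": 0.4, "wx": 0, "wy": 0, "wz": 0, "jaw": 1},
  {"tx": 0, "ty": 0, "tz": 0.2, "wx": 0, "wy": 0, "wz": 0, "jaw": 1},
  {"tx": 0, "ty": 0, "tz": 0, "wx": 0, "wy": 0, "wz": 0, "jaw": 1},
])

```text
t: 34.0
tool_pos: [0.6396, -0.1378, 0.0358]
tool_rot: [3.079, 0.615, 0.007]
contact_force: [-1.0, -0.4, 0.4]
opening: 0.0567
```

>>> send_rows([
  {"tx": 0, "ty": 0, "tz": 0.1, "wx": 0, "wy": 0, "wz": 0, "jaw": 1},
  {"tx": 0, "ty": 0, "tz": 0.1, "wx": 0, "wy": 0, "wz": 0, "jaw": 1},
  {"tx": 0, "ty": 0, "tz": 0, "wx": 0, "wy": 0, "wz": 0, "jaw": 1},
])

```text
t: 34.38
tool_pos: [0.6402, -0.138, 0.0358]
tool_rot: [3.079, 0.615, 0.008]
contact_force: [0.6, 0.1, -0.9]
opening: 0.0563
```

Height 0.0358 − 0.0276 = 8.2 mm, so the timer is on the floor. Release.

>>> send_rows([
  {"tx": 0, "ty": 0, "tz": 0, "wx": 0, "wy": 0, "wz": 0, "jaw": 0},
  {"tx": 0, "ty": 0, "tz": 0, "wx": 0, "wy": 0, "wz": 0, "jaw": 0},
  {"tx": 0, "ty": 0, "tz": 0, "wx": 0, "wy": 0, "wz": 0, "jaw": 0},
  {"tx": 0, "ty": 0, "tz": -0.5, "wx": 0, "wy": 0, "wz": 0, "jaw": 0},
  {"tx": 0, "ty": 0, "tz": -2, "wx": 0, "wy": 0, "wz": 0, "jaw": 0},
])

```text
t: 35.0
tool_pos: [0.6389, -0.1377, 0.0593]
tool_rot: [3.08, 0.615, 0.004]
contact_force: [0.1, 0.5, -0.1]
opening: 0.0856
```

>>> send_rows([
  {"tx": 0, "ty": 0, "tz": -4, "wx": 0, "wy": 0, "wz": 0, "jaw": 0},
  {"tx": 0, "ty": 0, "tz": -5, "wx": 0, "wy": 0, "wz": 0, "jaw": 0},
  {"tx": -4, "ty": -1, "tz": -5, "wx": 0, "wy": 0, "wz": 0, "jaw": 0},
  {"tx": -5, "ty": -3, "tz": -3, "wx": 0, "wy": 0, "wz": 0, "jaw": 0},
  {"tx": -5, "ty": -3, "tz": 0, "wx": 0, "wy": 0, "wz": 0, "jaw": 0},
])

```text
t: 35.62
tool_pos: [0.489, -0.1283, 0.2402]
tool_rot: [3.071, 0.616, 0.023]
contact_force: [-0.3, -0.4, 0.8]
opening: 0.0854
```

>>> send_rows([
  {"tx": -3, "ty": 0, "tz": 0, "wx": 0, "wy": 0, "wz": 0, "jaw": 0},
  {"tx": 0, "ty": 0, "tz": 0, "wx": 0, "wy": 0, "wz": 0, "jaw": 0},
  {"tx": 0, "ty": 0, "tz": 0, "wx": 0, "wy": 0, "wz": 0, "jaw": 0},
  {"tx": 0, "ty": 0, "tz": 0, "wx": 0, "wy": 0, "wz": 0, "jaw": 0},
])

```text
t: 36.12
tool_pos: [0.4601, -0.1395, 0.2458]
tool_rot: [3.065, 0.614, 0.036]
contact_force: [-0.0, -0.8, -1.7]
opening: 0.0854
```

```bash
python3 -c "
from h import *
o=st();snap('wrist','w29');snap('side','s7');snap('top','t4')
for n in('w29',):
  b=cv2.imread('pics/%s.png'%n)
  cv2.imwrite('pics/m11.png',b)
b=cv2.imread('pics/s7.png');cv2.imwrite('pics/m12.png',cv2.resize(b[110:290,180:420],None,fx=3.2,fy=3.2,interpolation=cv2.INTER_CUBIC))
"
```

```text
t 36.12 pos [ 0.4601 -0.1395  0.2458] F [-0.  -0.8 -1.7] open 0.0854
[[ 0.923  0.385  0.026]
 [ 0.385 -0.923 -0.01 ]
 [ 0.02   0.019 -1.   ]]
```

View pics/m11.png

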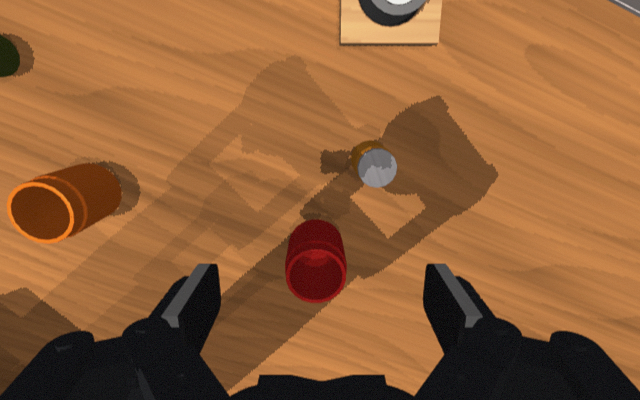

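View pics/m12.png

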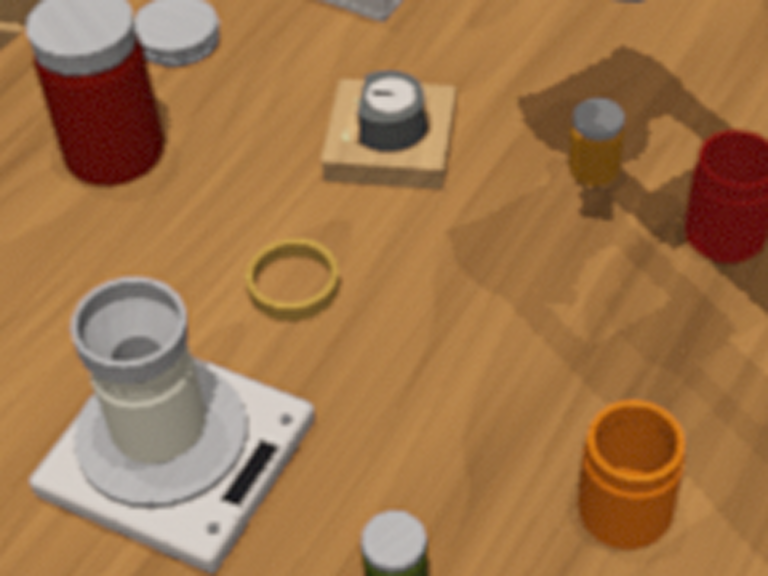

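View pics/t4.png

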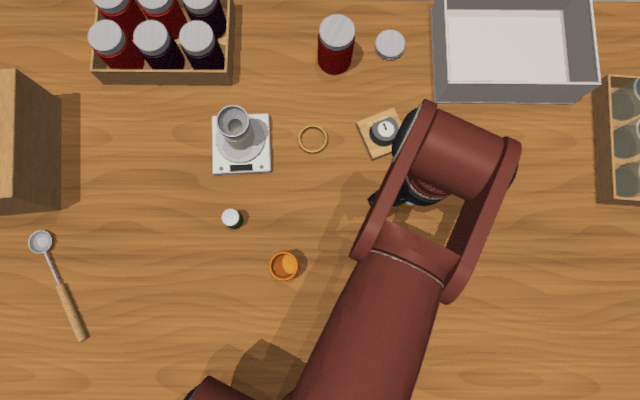

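```bash
python3 -c "
from h import *
def ov(f,x0,y0,w,h,k,L,out):
    b=cv2.resize(cv2.imread('pics/%s.png'%f)[y0:y0+h,x0:x0+w],None,fx=k,fy=k,interpolation=cv2.INTER_CUBIC)
    for (x,y,z,r,c) in L:
        p=np.array([proj(f,[x+r*np.cos(a),y+r*np.sin(a),z]) for a in np.linspace(0,6.28,80)])
        p=((p-[x0,y0]+.5)*k-.5).astype(np.int32); cv2.polylines(b,[p],True,c,1)
    return b
F=[(.625,.180,.137,.033,(0,0,255)),(.625,.180,.03,.031,(0,255,0))]
T=[(.640,-.138,.05,.029,(0,0,255))]
B=[(.630,.0215,.016,.033,(255,0,0))]
A=np.hstack([ov('s7',195,185,70,80,5,F,''),ov('s7',275,125,60,80,5,T,'')]);cv2.imwrite('pics/o1.png',A)
A=np.hstack([ov('t4',205,95,70,80,5,F,''),ov('t4',352,95,60,80,5,T,'')]);cv2.imwrite('pics/o2.png',A)
cv2.imwrite('pics/o3.png',np.hstack([ov('t4',285,115,60,50,6,B,''),ov('t4',210,195,50,50,6,[(.4484,.1895,.056,.02,(0,0,255))],'')]))
"
```

```text
(no output)
```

View pics/o1.png

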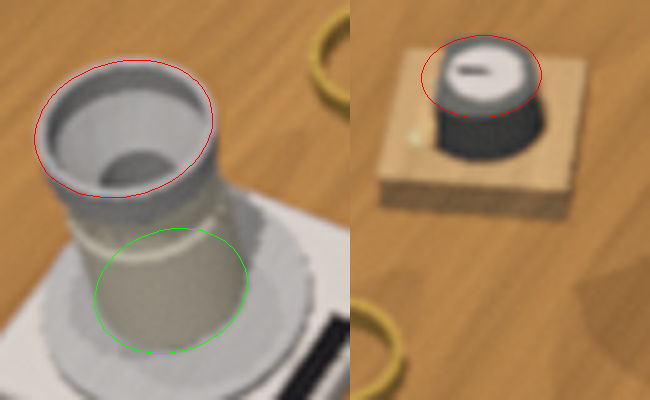

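View pics/o2.png

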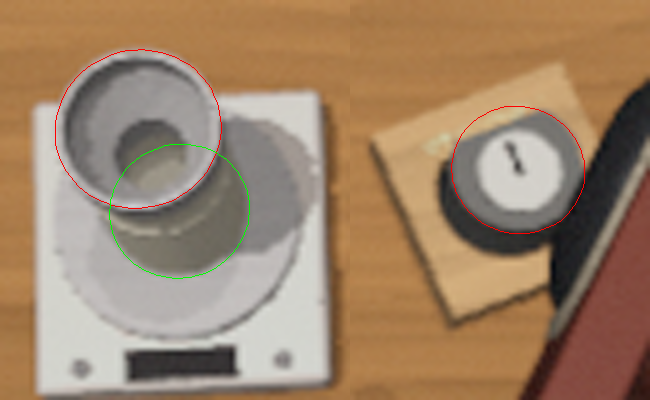

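View pics/o3.png

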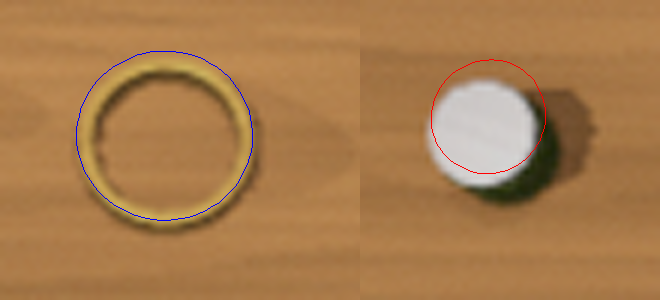

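```bash
python3 -c "
from h import *
a=cv2.imread('pics/s0.png') if 0 else cv2.imread('pics/side0.png');b=cv2.imread('pics/s7.png')
for n,(x,y) in {'L':(285,262),'R':(350,135)}.items():
    t=a[y:y+45,x:x+36].astype(np.float32);s=b[y-12:y+57,x-12:x+48].astype(np.float32)
    r=cv2.matchTemplate(s,t,cv2.TM_CCOEFF_NORMED);_,m,_,l=cv2.minMaxLoc(r);print(n,m,l[0]-12,l[1]-12)
st()
"
```

```text
L 0.9992647767066956 0 0
R 0.5332733392715454 0 0
t 36.27 pos [ 0.4599 -0.1394  0.2452] F [ 0.7 -0.4 -1.2] open 0.0851
[[ 0.923  0.385  0.024]
 [ 0.385 -0.923 -0.01 ]
 [ 0.019  0.019 -1.   ]]
```

>>> send_rows([
  {"tx": -3, "ty": 0, "tz": -3, "wx": 0, "wy": 0, "wz": 0, "jaw": 0},
  {"tx": 0, "ty": 0, "tz": 0, "wx": 0, "wy": 0, "wz": 0, "jaw": 0},
  {"tx": 0, "ty": 0, "tz": 0, "wx": 0, "wy": 0, "wz": 0, "jaw": 0},
])

```text
t: 36.65
tool_pos: [0.4315, -0.1503, 0.2731]
tool_rot: [3.069, 0.617, 0.029]
contact_force: [-0.3, -0.3, -0.2]
opening: 0.0849
```

```bash
python3 -c "
from h import *
print(ctrl.finish_job())"
```

```text
the job is handed in; nothing more can be done
None
```

I placed all four items and handed the job in at about 37 s. The hand-in gave no verdict.

- **Jar:** it stands upright about 2 mm from the plate's centre. I lowered it in millimetre steps and released it only when its weight came off the wrist.
- **Funnel:** it sits spout down in the jar's mouth. Its rim matched the seated height of 0.137 m, on the jar's axis, in both fixed cameras. Contact came about 2 mm higher than I expected, but the funnel looked level and seated after release.
- **Timer:** it is in the dock with flat to flat. Before lowering I shifted it back 3 mm, because the wrist picture showed it too near the flat. At release its underside was 8.2 mm above the bench, which matches the recess floor.
- **Band:** it lies flat on the bench within about 2 mm of halfway between the scale and the dock.
- **Small filled jars:** comparing start and end side pictures showed no shift for either. The green jar matched almost exactly (0.999). The amber jar matched only weakly (0.53), because the arm's shadow fell on it. In the overlay the green jar's circle sat about 3 px off, which I put down to my rough first reading.

The gripper was clear of everything at hand-in, at 0.27 m height.

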